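Pin the board carrier back into line

TASK

The sliding board carrier on the test fixture has crept out of line with the plate under it. Take the tapered alignment pin from its sloping rest, stand it upright in the hole of the parking block with the handle's shoulder down on the block and let go; then take it again and drive it down through the carrier's hole and the plate's hole until the shoulder sits fully home on the carrier, and leave it there. Let the pin's taper pull the carrier into line: do not push the carrier with the fingers.

Things in the scene. Friction and masses are not known exactly. Their poses are not given: they have to be found in the camera images.
- pin_handle (a point): The only tapered pin: steel shank, black plastic handle, one axis, 121 mm long, about 100 g. Point: middle of the handle, a plain cylinder 26 mm in diameter, 55 mm long (27.5 mm to its shoulder, 27.5 mm to its end); grip it anywhere. z runs from tip to handle end. At first it lies in the rest, tip pointing away from the robot and lower, handle middle about 69 mm above the table.
- pin_shoulder (a point): The shoulder: centre of the handle's flat lower end, 27.5 mm from the handle's middle towards the tip; axes as the handle's. Below it the shank is 66 mm long: 16 mm in diameter for 26 mm, then tapering over 40 mm to a flat tip 5 mm in diameter.
- rest: Fixed sloping rest, base 85 x 70 mm, with two black notched supports up to about 62 mm high that prop the pin's shank 20 degrees off level. Origin at the middle of the underside, x level towards the pin's tip. The handle hangs out free on the robot's side with clear space below and around it.
- block_hole (a point): Parking block: fixed aluminium block 60 x 60 x 72 mm high with one vertical through hole 21 mm in diameter. Point: centre of the hole's mouth on the top face; z up. The pin drops in until its shoulder rests on the top face and then stands upright.
- plate_hole (a point): Test fixture: fixed plate 220 x 140 x 12 mm on 50 mm legs (top at 62 mm), with two side rails (tops at 74 mm, 116 mm apart) between which the carrier slides. Point: centre of the mouth of the plate's through hole, 17 mm in diameter, partly covered by the carrier, free space below to the table. z up, x along the carrier's slide.
- carrier_hole (a point): Carrier: steel plate 170 x 112 x 10 mm lying on the fixture's plate, a green circuit board on its far part (begins 44 mm from the hole). Point: centre of the mouth of its one through hole, 17 mm in diameter, on its top face, 72 mm above the table; z up.
- carrier (a joint): How far (m) the carrier is out of line along the fixture's x; 0 = its hole exactly over the plate's. It starts 4.5 to 7.5 mm out. It slides stiffly (4 N) and stays put. The opening through both holes is then an almond centred half-way between the hole centres; the pin's tip fits there, and the taper pulls the carrier over. Driving takes about 5 to 20 N downward.
Things that resemble listed ones, but are neither listed nor needed, are in the scene too. What is shaped like the part that bears pin_handle but blue is not meant.

How it is judged (in metres and radians):
On the way, in this order (a step that is already met when the one before it is completed fails the run):
1. the pin stands upright in the parking block, shoulder down on it, released (angle between pin_handle's own z axis and vertical below 0.06 rad and contact force between the fingers and pin below 0.05 N and linear speed of pin below 0.02 m/s and horizontal distance between pin_shoulder and block_hole below 0.006 m and z of pin_shoulder in the frame of block_hole below 0.003 m), for 0.2 s.
2. the pin's tip is in the carrier's hole while the carrier is still out of line (z of pin_shoulder in the frame of carrier_hole below 0.063 m and horizontal distance between pin_shoulder and carrier_hole below 0.015 m and value of joint carrier above 0.0025 m).
3. the pin is fully home and the carrier in line (angle between pin_handle's own z axis and vertical below 0.06 rad and horizontal distance between pin_shoulder and plate_hole below 0.003 m and z of pin_shoulder in the frame of carrier_hole below 0.002 m and value of joint carrier between -0.0018 and 0.0018 m), for 0.1 s.
At the end, for the whole second after the job is handed in: The pin stands upright (within 0.06 rad) through both holes, its axis within 3 mm of the plate's hole and its shoulder within 2 mm of the carrier's top, released and at rest; the carrier is within 1.8 mm of being in line (all of step 3 and linear speed of pin below 0.02 m/s and contact force between the fingers and pin below 0.05 N); the robot touches nothing.
It fails at once if the fingers push the carrier (more than 3 N) (contact force between the fingers and carrier above 3 N).
It also fails if it takes over 69 s, if anything falls off the work surface, if the arm or the gripper's body presses on something with over 40 N, if the wrist force passes 120 N, or if a joint passes its speed limit or range.

ROBOT

A 6-joint arm with a two-finger parallel gripper is mounted at the origin on the work surface. World frame = base frame: x ahead of the robot, y to its left, z up, the work surface at z = 0. Lengths are in mm, angles in rad, forces in N, time in s.
With the tool pointing down it reaches from about 325 to 925 mm from the base axis. Payload 3.1 kg.
Tool frame: the origin (TCP) lies between the finger pads; the fingertips stand 25 mm ahead of it and the grasp point (between the pads) lies 6 mm ahead of it; z points along the fingers, y is the line along which they close (so a half turn about z gives the same grasp; the last joint's range is limited). The gripper opens to 85 mm and grips with 20 to 120 N. Pads are 22 mm wide; open, the fingers measure 114 mm over their backs; the gripper's body (76 mm by 85 mm) begins 54 mm behind the grasp point. The pads swing forward as they close: fully open they stand 13 mm farther back than shut.
Start: joints at [1.018, 0.217, 1.613, -0, 1.311, -0.112], TCP at [266.648, 565.277, 256.3] pointing down, gripper open.
Joint ranges: [-2.75, 2.75], [-0.78, 2.1], [0.31, 2.55], [-1.13, 4.27], [0.13, 2.63], [-2.58, 2.58]. Speed limits (rad/s): [2.79, 2.79, 3.14, 3.14, 3.14, 3.14].

INTERFACE

Orientations are given as a unit quaternion [x, y, z, w].
In Python, from cell import status, capture, calibration, arm gives the robot as it stands.
- The arm moves only by the tool play_rows, never from a script. Its argument "rows" is a list of rows, each an object of numbers: "tx", "ty", "tz": the shift along the tool's x, y, z in m; "rx", "ry", "rz": the turn, a rotation vector about the tool's x, y, z in rad; "gripper": the gripper command: -1 is shut, 1 is fully open, values between are in proportion. In form: [{"tx": .., "ty": .., "tz": .., "rx": .., "ry": .., "rz": .., "gripper": ..}, ...]. A call has 1 to 5 rows; each row is the pose to reach, as a shift and turn from the pose commanded when the call began, along the tool's axes at that moment; what a row does not reach only later rows make up. A row lasts 1/8 s, in which the tool goes at most 62.5 mm and 10.7 degrees, less where a joint would pass 70% of its speed; a pose out of reach is approached as far as the arm can. A call with a gripper value outside its range is refused whole. The fingers move at their own pace and stop on an object; the grip force is fixed at half the most. Time passes only in rows, so rows that repeat a pose let the fingers close. It gives the time, the measured TCP pose, the force, the opening and the grip force at its end, in the units of the state.
- status.read_state(): the state, without advancing time (a new reading comes with each control period).
- capture(name): name is "scene" or "top" or "wrist"; returns the picture (420x560x3 uint8, blue, green, red); there is no depth.
- calibration(name): a dict with "mtx" (3x3 intrinsics, pixels), "rvec" (rotation vector, rad) and "tvec" (3), from world to camera coordinates, as OpenCV has them. Camera axes: x right, y down, z forward; pixel columns grow to the right and rows downward; lengths in mm; the calibration is good to about 2 mm. A picture is of the moment at which its call begins: read the wrist's pose just before it. calibration takes no time and is no camera call; for the wrist camera it gives the pose at the moment of the call.
- arm.close_job(): hands the job in; it is judged then, once.
The state is a dict: "clock": time; "joint_pos": joint angles; "qvel": joint speeds; "joint_efforts": joint torques, N m; "tcp_pos": TCP position; "ee_rot": TCP orientation; "contact_force": force on the tool from outside, world axes, zero at the start; "torque": the same for the moment, N m; "opening": opening from 0.0 (shut) to 1.0 (fully open); "grasp_force": force on a finger pad.
Only numpy, scipy, OpenCV 4.12 (cv2) and the standard library are available. Lean on these libraries where they do the work, as an engineer would, in place of code of your own. Each camera call takes 0.05 s, during which the arm holds its last target. There are 200 camera calls.

## Working session

There is one attempt and no reset: what is moved stays moved. The work goes in short steps, Python scripts to look and compute and a tool call to move; the robot and the scene stay as the last step left them, time stands still between calls to the robot, and variables do not carry over. Pictures are saved under pics/ and viewed, at most 10 in all, crops included, and the job is handed in when it is done.

Besides the shell and the picture viewer there is one more tool, called after "Request:" as name(argument=value, ...) on one line, values as JSON. play_rows: Moves the arm, as the interface text tells. Its arguments: {"type":"object","properties":{"rows":{"type":"array","items":{"type":"object","properties":{"tx":{"type":"number"},"ty":{"type":"number"},"tz":{"type":"number"},"rx":{"type":"number"},"ry":{"type":"number"},"rz":{"type":"number"},"gripper":{"type":"number"}}}}},"required":["rows"]}

```bash
ls; mkdir -p pics
python3 - <<'E'
from cell import status,capture,calibration
import cv2,numpy as np
s=status.read_state();print({k:np.round(v,4).tolist() for k,v in s.items()})
for n in("scene","top"):
    im=capture(n);cv2.imwrite(f"pics/{n}0.png",im);np.save(f"{n}0.npy",im)
    c=calibration(n);print(n,c)
a=cv2.imread("pics/top0.png");cv2.imwrite("pics/top0x.png",cv2.resize(a,(800,600),interpolation=cv2.INTER_CUBIC))
a=cv2.imread("pics/scene0.png");cv2.imwrite("pics/scene0x.png",cv2.resize(a,(800,600),interpolation=cv2.INTER_CUBIC))
E
```

```text
pics
{'clock': 0.0, 'joint_pos': [1.0178, 0.2177, 1.6149, 0.0, 1.3113, -0.1122], 'qvel': [-0.0008, 0.0014, 0.0023, -0.0001, -0.0004, -0.001], 'joint_efforts': [-0.0009, -39.6851, -30.3846, -0.0003, 0.0099, -0.0], 'tcp_pos': [266.2327, 564.6206, 254.9759], 'ee_rot': [0.2186, 0.9758, -0.0011, -0.0004], 'contact_force': [-0.5981, 0.8137, -0.1277], 'torque': [0.0504, -0.0037, -0.0097], 'grasp_force': 0.0, 'opening': 0.9964}
scene {'mtx': array([[399.95497192,   0.        , 284.81283084],
       [  0.        , 399.95497192, 209.59763163],
       [  0.        ,   0.        ,   1.        ]]), 'rvec': array([ 1.54217463,  1.86731263, -0.88456026]), 'tvec': array([-7.41264407e-02, -2.71780671e+02,  1.51991394e+03])}
top {'mtx': array([[451.28841417,   0.        , 280.38324015],
       [  0.        , 451.28841417, 211.63281974],
       [  0.        ,   0.        ,   1.        ]]), 'rvec': array([ 2.1679037 , -2.12334158,  0.12901582]), 'tvec': array([  92.71885845,  508.90207884, 1146.46727743])}
```

View pics/top0x.png

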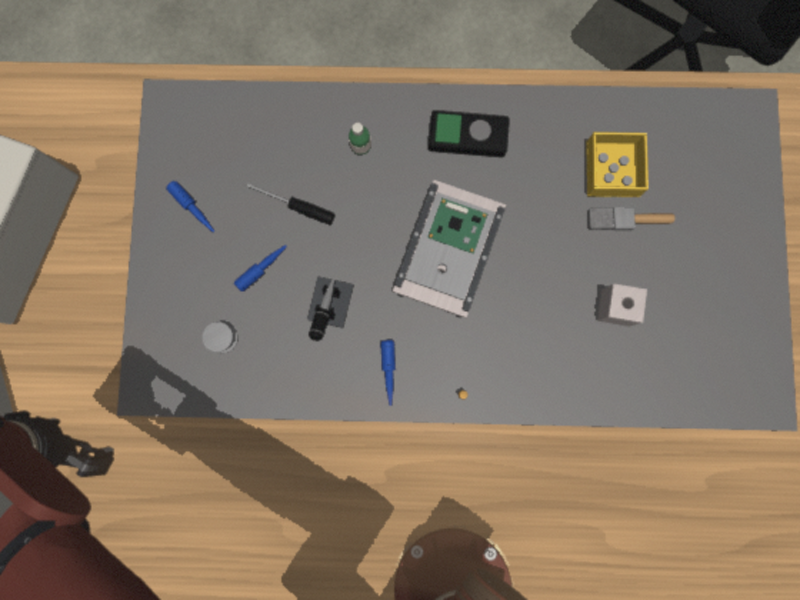

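View pics/scene0x.png

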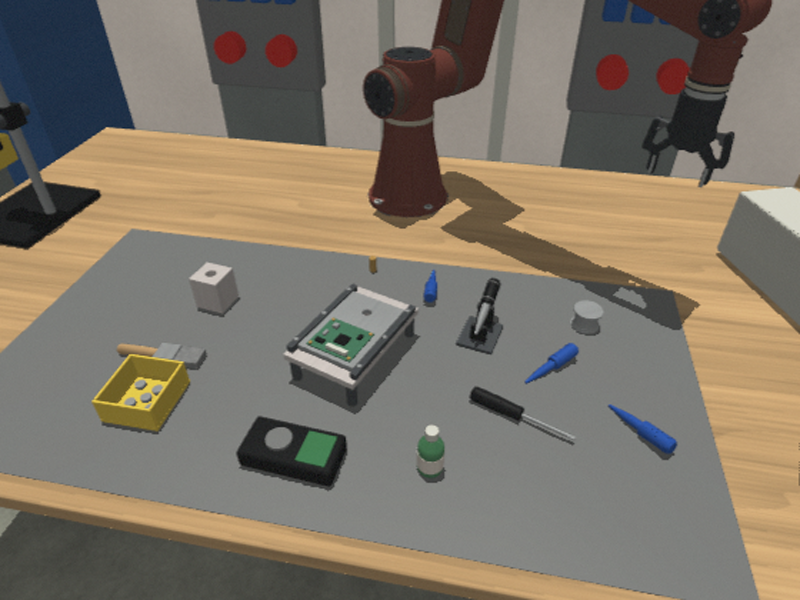

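```bash
cat > h.py <<'E'
from cell import status,capture,calibration
import cv2,numpy as np
from scipy.spatial.transform import Rotation as R
def ray(cal,uv):
    p=cv2.undistortPoints(np.array([[uv]],float),cal["mtx"],None)[0,0]
    Rm=cv2.Rodrigues(cal["rvec"])[0]
    return -Rm.T@cal["tvec"], Rm.T@np.r_[p,1]
def onz(cal,uv,z):
    o,d=ray(cal,uv); return o+d*(z-o[2])/d[2]
def tri(rays):
    A=0;b=0
    for o,d in rays:
        d=d/np.linalg.norm(d);P=np.eye(3)-np.outer(d,d);A=A+P;b=b+P@o
    return np.linalg.solve(A,b)
def proj(cal,X): return cv2.projectPoints(np.array([X],float),cal["rvec"],cal["tvec"],cal["mtx"],None)[0][0,0]
def totool(st,target):  # world target (mm) -> shift in tool axes (mm)
    return R.from_quat(st["ee_rot"]).inv().apply(np.array(target)-st["tcp_pos"])
E
python3 - <<'E'
from h import *
k=560/800
t=calibration("top");s=calibration("scene")
for n,uv,z in(("hend",(316,335),78),("hmid",(320,322),69),("shoulder",(325,307),60),("tip",(333,283),37),("block",(628,303),72),("carr",(442,268),72),("fix c",(449,248),74),("orange",(462,394),0),
 ("fixLL",(394,292),62),("fixLR",(466,315),62),("fixUL",(434,182),62),("fixUR",(505,205),62)):
    print(n,onz(t,np.array(uv)*k,z).round(1))
for n,uv,z in(("block",(211,272),72),("carr",(367,313),72),("hend",(494,285),78),("shoulder",(487,304),60)):
    print(n,onz(s,np.array(uv)*k,z).round(1))
a=np.load("top0.npy");b=np.load("scene0.npy")
ca=cv2.resize(a[185:250,200:265],(400,400),interpolation=2);cb=cv2.resize(b[190:255,305:370],(400,400),interpolation=2)
cv2.imwrite("pics/c1.png",np.hstack([ca,cb]))
E
```

```text
hend [440.2 249.7  78. ]
hmid [464.2 244.9  69. ]
shoulder [492.3 238.2  60. ]
tip [539.9 228.2  37. ]
block [ 508.7 -298.9   72. ]
carr [565.2  30.   72. ]
fix c [601.4  18.1  74. ]
orange [342.8 -13.5   0. ]
fixLL [521.7 115.   62. ]
fixLR [482.7 -14.3  62. ]
fixUL [727.1  46.3  62. ]
fixUR [686.  -83.7  62. ]
block [ 503.5 -300.2   72. ]
carr [565.5  32.4  72. ]
hend [444.3 253.2  78. ]
shoulder [482.2 244.5  60. ]
```

View pics/c1.png

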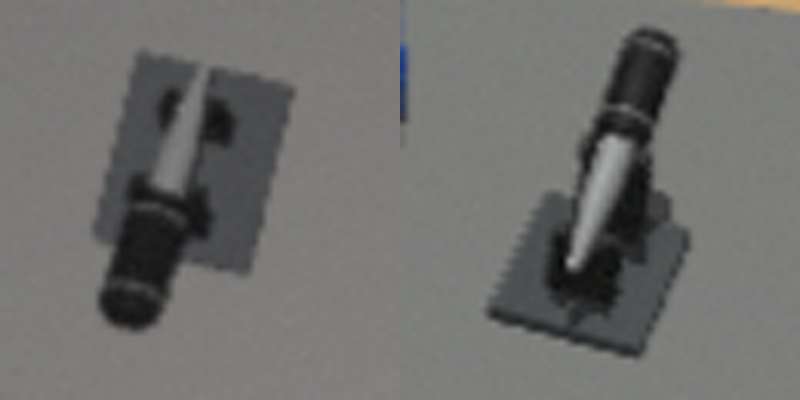

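The pin is the black handle with a steel taper in the rest at about (320,322) in the enlarged top view. The screwdriver at (312,210) and the three blue shapes at (190,205), (260,268) and (389,370) don't fit. The crop confirms this: handle end at (130,305), tip at (202,70).

```bash
cat >> h.py <<'E'
def pose(yaw,pitch):  # tool z: heading yaw (deg), pitch deg below horizontal; y horizontal
    y,p=np.radians([yaw,pitch]);z=np.array([np.cos(p)*np.cos(y),np.cos(p)*np.sin(y),-np.sin(p)])
    yy=np.array([-np.sin(y),np.cos(y),0]);return R.from_matrix(np.c_[np.cross(yy,z),yy,z])
def rel(target,Rt):
    s=status.read_state();R0=R.from_quat(s["ee_rot"])
    t=R0.inv().apply(np.array(target)-s["tcp_pos"])/1000;r=(R0.inv()*Rt).as_rotvec()
    print("clk",round(s["clock"],2),"tcp",s["tcp_pos"].round(1),"rel t",t.round(4),"r",r.round(4),"F",s["contact_force"].round(1),"q",np.round(s["joint_pos"],3))
E
python3 - <<'E'
from h import *
t=calibration("top");P=lambda x,y,z:onz(t,(200+x/6.154,185+y/6.154),z)
for a,b,z1,z2 in(((95,240),(137,52),5,5),((250,272),(293,90),5,5),((130,305),(202,70),78,37)):
    d=P(*b,z2)-P(*a,z1);print(np.degrees(np.arctan2(d[1],d[0])).round(1),np.linalg.norm(d).round(1))
rel([420,262,200],pose(-13,20));rel([420,262,200],pose(-13,55))
E
```

```text
-10.3 84.7
-11.4 82.0
-11.3 114.1
clk 0.1 tcp [266.3 564.6 255.1] rel t [-0.2682 -0.208   0.0555] r [-0.1326 -1.2173 -0.1853] F [ 0.3  0.  -1.2] q [ 1.018  0.218  1.615 -0.     1.311 -0.112]
clk 0.1 tcp [266.3 564.6 255.1] rel t [-0.2682 -0.208   0.0555] r [-0.0675 -0.609  -0.2066] F [ 0.3  0.  -1.2] q [ 1.018  0.218  1.615 -0.     1.311 -0.112]
```

Request:
play_rows(rows=[{"tx": -0.045,"ty": -0.035,"tz": 0.01,"rx": -0.012,"ry": -0.12,"rz": -0.04,"gripper": 1},{"tx": -0.09,"ty": -0.07,"tz": 0.015,"rx": -0.025,"ry": -0.24,"rz": -0.08,"gripper": 1},{"tx": -0.135,"ty": -0.105,"tz": 0.02,"rx": -0.04,"ry": -0.36,"rz": -0.12,"gripper": 1},{"tx": -0.18,"ty": -0.14,"tz": 0.025,"rx": -0.055,"ry": -0.48,"rz": -0.16,"gripper": 1},{"tx": -0.225,"ty": -0.175,"tz": 0.03,"rx": -0.07,"ry": -0.61,"rz": -0.2,"gripper": 1}])

```text
clock: 0.72
tcp_pos: [396.0, 309.6, 226.3]
ee_rot: [0.11, 0.946, -0.032, 0.302]
contact_force: [0.8, -0.2, -0.1]
opening: 1.001
grasp_force: 0.0
```

Run:
```python
from h import *
im=capture("wrist");cv2.imwrite("pics/w1.png",im);np.save("w1.npy",im)
rel([420,262,190],pose(-11,20))
c=calibration("wrist");print(c)
for X in([440,251,78],[492,239,60]):print(proj(c,X))
```

```text
clk 0.78 tcp [392.7 301.9 220.2] rel t [-0.0117 -0.0322  0.0455] r [-0.0388 -0.6072 -0.0191] F [-2.  -3.2 -3.9] q [ 0.795 -0.15   2.166 -0.682  0.909 -0.173]
{'mtx': array([[303.80957845,   0.        , 280.56340867],
       [  0.        , 303.80957845, 207.02227522],
       [  0.        ,   0.        ,   1.        ]]), 'rvec': array([-1.81609525, -1.44059625, -0.70463816]), 'tvec': array([-382.53527571, -329.04715274,   21.85976924])}
[238.5050298  160.58996221]
[246.04671944 185.29512004]
```

View pics/w1.png

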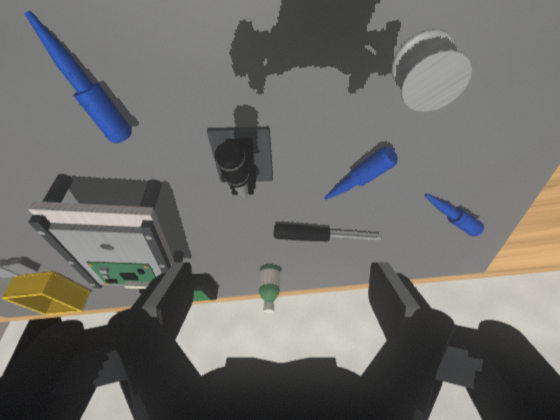

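The wrist view shows the handle end at about (231,155), the shank at (238,185) and the fixture hole at (107,246). The arm follows well so far.

Run:
```python
from h import *
s=status.read_state()
c=calibration("wrist");t=calibration("top")
o,_=ray(c,(280,207));print("cam in tool",totool(s,o).round(1),o.round(1))
print("end tri",tri([ray(c,(231,154)),ray(t,(200+130/6.154,185+303/6.154)),ray(calibration("scene"),(305+255/6.154,190+43/6.154))]).round(1), onz(c,(231,154),78).round(1))
print("collar",onz(c,(236,178),62).round(1))
# dark mask centroid axis in w1
im=np.load("w1.npy");m=((im.max(2)<45)*255).astype(np.uint8)[120:215,190:285]
for r in range(15,70,4):
    x=np.where(m[r])[0];print(r+120,x.min()+190 if len(x) else None,x.max()+190 if len(x) else None,len(x),end=' | ')
rel([420,262,190],pose(-11,20))
```

```text
cam in tool [  76.9   -0.  -117.4] [265.9 332.5 271.7]
end tri [436.  250.3  78.5] [431.2 247.4  78. ]
collar [476.9 233.5  62. ]
135 None None 0 | 139 228 252 23 | 143 223 252 30 | 147 218 252 35 | 151 216 252 37 | 155 216 252 34 | 159 218 251 30 | 163 221 251 17 | 167 229 255 20 | 171 222 255 20 | 175 223 255 24 | 179 227 255 20 | 183 249 253 5 | 187 249 253 4 | clk 0.78 tcp [392.7 301.9 220.2] rel t [-0.0117 -0.0322  0.0455] r [-0.0388 -0.6072 -0.0191] F [-2.  -3.2 -3.9] q [ 0.795 -0.15   2.166 -0.682  0.909 -0.173]
```

Request:
play_rows(rows=[{"tx": -0.003,"ty": -0.007,"tz": 0.01,"rx": -0.008,"ry": -0.12,"rz": 0,"gripper": 1},{"tx": -0.005,"ty": -0.014,"tz": 0.02,"rx": -0.015,"ry": -0.24,"rz": -0.005,"gripper": 1},{"tx": -0.007,"ty": -0.02,"tz": 0.03,"rx": -0.022,"ry": -0.36,"rz": -0.01,"gripper": 1},{"tx": -0.01,"ty": -0.026,"tz": 0.038,"rx": -0.03,"ry": -0.48,"rz": -0.015,"gripper": 1},{"tx": -0.012,"ty": -0.032,"tz": 0.045,"rx": -0.039,"ry": -0.607,"rz": -0.019,"gripper": 1}])

```text
clock: 1.4
tcp_pos: [399.4, 264.6, 273.8]
ee_rot: [0.093, 0.882, -0.044, 0.46]
contact_force: [0.2, -0.3, -0.2]
opening: 0.999
grasp_force: 0.0
```

Run:
```python
from h import *
rel([420,262,190],pose(-11,20))
```

```text
clk 1.4 tcp [399.4 264.6 273.8] rel t [0.0569 0.001  0.065 ] r [-0.0083 -0.2604 -0.0137] F [ 0.2 -0.3 -0.2] q [ 0.86  -0.283  2.302 -1.125  0.915  0.14 ]
```

```bash
cat > kin.py <<'E'
from h import *
from scipy.optimize import least_squares
D=[([1.0178,.2177,1.6149,0,1.3113,-.1122],[266.2,564.6,255.0],[.2186,.9758,-.0011,-.0004]),
([.795,-.15,2.166,-.682,.909,-.173],[392.7,301.9,220.2],None),
([.860,-.283,2.302,-1.125,.915,.140],[399.4,264.6,273.8],[.093,.882,-.044,.46])]
E=lambda a,q:R.from_euler(a,q)
def fk(q,p):
    a1,e,h,L1,L2,a3,d,c=p[:8]
    A=E('z',q[0]);x=A.apply([a1,e,h]);A=A*E('y',q[1]);x=x+A.apply([0,0,L1]);A=A*E('y',q[2]);x=x+A.apply([a3,0,L2])
    A=A*E('z',q[3])*E('y',q[4]);x=x+A.apply([0,0,d]);return x,A*E('z',q[5]+c)
def res(p,D=D):
    r=[]
    for q,x,o in D:
        X,A=fk(q,p);r+=list(X-x)
        if o is not None:r+=list(300*(A.inv()*R.from_quat(o)).as_rotvec())
    r+=list(.002*(np.array(p[:7])-[0,70,400,450,500,0,250]));return r
f=min((least_squares(res,[0,70,400,450,500,0,250,c]) for c in(0,1.57,-1.57,3.14)),key=lambda f:f.cost)
P=f.x
lo=np.array([-2.75,-.78,.31,-1.13,.13,-2.58]);hi=np.array([2.75,2.1,2.55,4.27,2.63,2.58])
def ik(x,Rt,q0s):
    best=None
    for q0 in q0s:
        g=least_squares(lambda q:np.r_[fk(q,P)[0]-x,300*(fk(q,P)[1].inv()*Rt).as_rotvec()],np.clip(q0,lo+.02,hi-.02),bounds=(lo,hi))
        if best is None or g.cost<best.cost:best=g
    return best
E
python3 - <<'E'
from kin import *
print(f.cost,P.round(2),np.round(f.fun,1))
Q0=[D[2][0],[.8,-.1,2.1,-.8,1.2,0],[.6,0,2.2,-.5,1.0,2.5],[.6,0,2.2,-.5,1.0,-2],[.6,0,2.2,2.5,1.0,0]]
ax=pose(-11,20)
for al in(0,15,25,35,45,55):
  for roll in(-60,-30,0,30,60,180): # roll about pin axis
    for fl in(0,180):
      T=ax*E('z',np.radians(roll))*E('y',np.radians(al))*E('z',np.radians(fl))
      gp=np.array([460,245,70.]);x=gp-6*T.apply([0,0,1])
      g=ik(x,T,Q0)
      if g.cost<30:print(al,roll,fl,round(g.cost,2),g.x.round(2),T.apply([0,0,1]).round(2))
E
```

```text
0.1871903547091714 [  1.02  70.   280.3  458.72 553.19  52.24 279.55   1.57] [ 0.  -0.   0.   0.   0.  -0.1  0.1 -0.  -0.2 -0.1  0.1  0.2  0.3  0.3
  0.1  0.  -0.  -0.2  0.   0.1  0.1  0.1]
0 -60 0 2.09 [0.78 0.42 2.34 4.27 1.03 0.16] [ 0.92 -0.18 -0.34]
0 -30 0 2.09 [0.78 0.42 2.34 4.27 1.03 0.68] [ 0.92 -0.18 -0.34]
0 -30 180 2.09 [ 0.78  0.42  2.34  4.27  1.03 -2.46] [ 0.92 -0.18 -0.34]
0 0 0 2.09 [0.78 0.42 2.34 4.27 1.03 1.2 ] [ 0.92 -0.18 -0.34]
0 0 180 2.09 [ 0.78  0.42  2.34  4.27  1.03 -1.94] [ 0.92 -0.18 -0.34]
0 30 0 2.09 [0.78 0.42 2.34 4.27 1.03 1.73] [ 0.92 -0.18 -0.34]
0 30 180 2.09 [ 0.78  0.42  2.34  4.27  1.03 -1.41] [ 0.92 -0.18 -0.34]
0 60 180 2.09 [ 0.78  0.42  2.34  4.27  1.03 -0.89] [ 0.92 -0.18 -0.34]
0 180 0 2.09 [ 0.78  0.42  2.34  4.27  1.03 -1.94] [ 0.92 -0.18 -0.34]
0 180 180 2.09 [0.78 0.42 2.34 4.27 1.03 1.2 ] [ 0.92 -0.18 -0.34]
15 30 0 0.0 [0.65 0.21 2.41 4.21 0.65 1.61] [ 0.84 -0.03 -0.54]
15 30 180 0.0 [ 0.65  0.21  2.41  4.21  0.65 -1.53] [ 0.84 -0.03 -0.54]
15 60 180 0.0 [ 0.61  0.26  2.46  3.89  0.76 -0.74] [ 0.89  0.06 -0.45]
15 180 0 0.0 [ 0.83
[... 1726 characters left out ...]

55 -30 0 0.0 [ 0.63  0.34  1.93 -0.6   1.07 -0.65] [ 0.21 -0.46 -0.86]
55 -30 180 0.0 [ 0.63  0.34  1.93 -0.6   1.07  2.49] [ 0.21 -0.46 -0.86]
55 0 0 0.0 [ 0.44  0.14  2.11 -0.24  0.69 -0.77] [ 0.25 -0.05 -0.97]
55 0 180 0.0 [ 0.44  0.14  2.11 -0.24  0.69  2.37] [ 0.25 -0.05 -0.97]
55 30 0 0.0 [ 0.21  0.03  2.31  0.69  0.43 -1.5 ] [ 0.37  0.35 -0.86]
55 30 180 0.0 [0.21 0.03 2.31 0.69 0.43 1.64] [ 0.37  0.35 -0.86]
55 60 0 0.0 [-0.01  0.14  2.45  1.79  0.69 -2.45] [ 0.53  0.62 -0.58]
55 60 180 0.0 [-0.01  0.14  2.45  1.79  0.69  0.69] [ 0.53  0.62 -0.58]
55 180 0 0.0 [ 0.71  1.17  1.98  4.05  2.19 -1.56] [ 0.8  -0.16  0.57]
55 180 180 0.0 [0.71 1.17 1.98 4.05 2.19 1.58] [ 0.8  -0.16  0.57]
```

```bash
cat >> kin.py <<'E'
def V(az,al): return pose(az,90)*E('y',np.radians(al))
def path(x0,R0,x1,R1,q,n=8):
    from scipy.spatial.transform import Slerp
    S=Slerp([0,1],R.concatenate([R0,R1]));out=[];mx=0
    for t in np.linspace(0,1,n+1):
        g=ik((1-t)*np.array(x0)+t*np.array(x1),S(t),[q]);mx=max(mx,g.cost);q=g.x
    return mx,q
E
python3 - <<'E'
from kin import *
s=status.read_state();q=np.array(s["joint_pos"]);x0=s["tcp_pos"];R0=R.from_quat(s["ee_rot"])
for al in(40,):
  T=pose(-11,20)*E('y',np.radians(al));gp=np.array([462.5,245,69.]);xg=gp-6*T.apply([0,0,1])
  c1,q1=path(x0,R0,xg+[0,0,90],T,q,4);c2,q2=path(xg+[0,0,90],T,xg,T,q1,3);c3,q3=path(xg,T,xg+[0,0,150],T,q2,3)
  print(al,c1,c2,c3,q2.round(2),q3.round(2),xg)
  for az in range(-180,180,20):
    Tv=V(az,al);gb=np.array([506,-300,72+27.5]);xb=gb-6*Tv.apply([0,0,1])
    mid=np.array([480,0,260])
    Sl=R.concatenate([T,Tv]).mean()
    a,qa=path(xg+[0,0,150],T,mid,Sl,q3,4);b,qb=path(mid,Sl,xb+[0,0,110],Tv,qa,4);c,qc=path(xb+[0,0,110],Tv,xb,Tv,qb,2)
    if max(a,b,c)<1:print(az,Tv.apply([0,0,1]).round(2),qb.round(2),qc.round(2))
rel(xg+[0,0,90],T)
E
```

```text
40 2.2151458053435663e-21 5.278721635001863e-26 6.461861990296091e-26 [ 0.53  0.11  2.22 -0.73  0.52 -0.25] [ 0.53 -0.16  2.14 -0.47  0.81 -0.58] [459.55511845 245.57242699  74.19615242]
-180 [ 0.64  0.   -0.77] [-0.91 -0.06  2.13  0.81  0.78  0.15] [-0.91  0.14  2.18  1.05  0.62 -0.16]
-160 [ 0.6   0.22 -0.77] [-0.97  0.06  2.01  0.81  1.04 -0.16] [-0.97  0.24  2.06  0.93  0.89 -0.38]
-140 [ 0.49  0.41 -0.77] [-0.98  0.18  1.87  0.73  1.27 -0.4 ] [-0.98  0.35  1.91  0.79  1.12 -0.55]
-120 [ 0.32  0.56 -0.77] [-0.95  0.31  1.72  0.63  1.47 -0.61] [-0.95  0.46  1.76  0.65  1.32 -0.72]
-100 [ 0.11  0.63 -0.77] [-0.9   0.42  1.57  0.51  1.65 -0.81] [-0.9   0.55  1.61  0.51  1.49 -0.9 ]
-80 [-0.11  0.63 -0.77] [-0.83  0.51  1.44  0.36  1.79 -1.03] [-0.83  0.63  1.48  0.35  1.64 -1.09]
-60 [-0.32  0.56 -0.77] [-0.75  0.57  1.35  0.2   1.89 -1.27] [-0.75  0.69  1.39  0.19  1.73 -1.31]
-40 [-0.49  0.41 -0.77] [-0.66  0.6   1.3   0.02  1.94 -1.54] [-0.66  0.72  1.34  0.02  1.78 -1.54]
-20 [-0.6   0.22 -0.77] [-0.58  0.6   1.3  -0.16  1.92 -1.81] [-0.58  0.72  1.34 -0.15  1.76 -1.78]
0 [-0.64  0.   -0.77] [-0.5   0.57  1.36 -0.33  1.84 -2.06] [-0.5   0.69  1.4  -0.32  1.69 -2.01]
20 [-0.6  -0.22 -0.77] [-0.43  0.5   1.45 -0.48  1.71 -2.29] [-0.43  0.63  1.49 -0.47  1.56 -2.22]
40 [-0.49 -0.41 -0.77] [-0.38  0.41  1.58 -0.6   1.54 -2.51] [-0.38  0.55  1.62 -0.61  1.39 -2.4 ]
clk 1.4 tcp [399.4 264.6 273.8] rel t [ 0.0539 -0.0072  0.1142] r [-0.0032  0.4378 -0.0158] F [ 0.2 -0.3 -0.2] q [ 0.86  -0.283  2.302 -1.125  0.915  0.14 ]
```

Request:
play_rows(rows=[{"tx": 0.014,"ty": -0.002,"tz": 0.028,"rx": 0,"ry": 0.11,"rz": -0.004,"gripper": 1},{"tx": 0.027,"ty": -0.004,"tz": 0.057,"rx": -0.001,"ry": 0.22,"rz": -0.008,"gripper": 1},{"tx": 0.04,"ty": -0.005,"tz": 0.085,"rx": -0.002,"ry": 0.33,"rz": -0.012,"gripper": 1},{"tx": 0.054,"ty": -0.007,"tz": 0.114,"rx": -0.003,"ry": 0.438,"rz": -0.016,"gripper": 1},{"tx": 0.054,"ty": -0.007,"tz": 0.114,"rx": -0.003,"ry": 0.438,"rz": -0.016,"gripper": 1}])

```text
clock: 2.02
tcp_pos: [460.1, 243.9, 161.9]
ee_rot: [0.095, 0.962, -0.027, 0.256]
contact_force: [-0.1, -0.6, 0.3]
opening: 1.0
grasp_force: 0.0
```

Run:
```python
from kin import *
T=pose(-11,20)*E('y',np.radians(40));xg=np.array([462.5,245,69.])-6*T.apply([0,0,1])
im=capture("wrist");cv2.imwrite("pics/w2.png",im[150:]);np.save("w2.npy",im)
rel(xg,T);c=calibration("wrist")
u=T.apply([0,0,1]);ax=pose(-11,20).apply([0,0,1])
for d in(-27.5,0,27.5):print(proj(c,np.array([462.5,245,69.])+d*ax).round(1))
```

```text
clk 2.08 tcp [459.5 244.4 162.4] rel t [0.0441 0.0013 0.0764] r [-0.004  -0.002  -0.0022] F [-1.1  1.   0.1] q [ 0.534 -0.06   2.18  -0.548  0.695 -0.474]
[283.1 138. ]
[283.  162.7]
[283.  181.8]
```

View pics/w2.png

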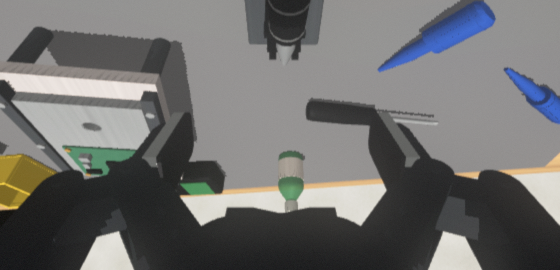

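The view (crop is rows 150 and up) shows the handle centred at about column 286, within 3 px of where I predicted, with the fingers straddling it. Going down and closing.

Request:
play_rows(rows=[{"tx": 0.015,"ty": 0.002,"tz": 0.026,"gripper": 1},{"tx": 0.03,"ty": 0.003,"tz": 0.052,"gripper": 1},{"tx": 0.044,"ty": 0.003,"tz": 0.0764,"gripper": 1},{"tx": 0.044,"ty": 0.003,"tz": 0.0764,"gripper": 0.2},{"tx": 0.044,"ty": 0.003,"tz": 0.0764,"gripper": -1}])

```text
$.rows[0]: bad value
```

Request:
play_rows(rows=[{"gripper": -1},{"gripper": -1}])

```text
$.rows[0]: bad value
```

Run:
```python
from kin import *
T=pose(-11,20)*E('y',np.radians(40));rel([459.5,245.5,234],T)
print(status.read_state()["opening"],status.read_state()["grasp_force"])
```

```text
clk 2.08 tcp [459.5 244.4 162.4] rel t [-0.0355  0.0009 -0.0621] r [-0.004  -0.002  -0.0022] F [-1.1  1.   0.1] q [ 0.534 -0.06   2.18  -0.548  0.695 -0.474]
1.0000539005723363 0.0
```

All seven fields are needed in each row.

Request:
play_rows(rows=[{"tx": 0.015,"ty": 0.002,"tz": 0.026,"rx": 0,"ry": 0,"rz": 0,"gripper": 1},{"tx": 0.03,"ty": 0.003,"tz": 0.052,"rx": 0,"ry": 0,"rz": 0,"gripper": 1},{"tx": 0.044,"ty": 0.003,"tz": 0.0764,"rx": 0,"ry": 0,"rz": 0,"gripper": 1},{"tx": 0.044,"ty": 0.003,"tz": 0.0764,"rx": 0,"ry": 0,"rz": 0,"gripper": 0.2},{"tx": 0.044,"ty": 0.003,"tz": 0.0764,"rx": 0,"ry": 0,"rz": 0,"gripper": -1}])

```text
clock: 2.7
tcp_pos: [460.2, 249.2, 76.5]
ee_rot: [0.093, 0.961, -0.025, 0.258]
contact_force: [0.3, 0.6, 1.2]
opening: 0.603
grasp_force: 0.0
```

Request:
play_rows(rows=[{"tx": 0,"ty": 0,"tz": 0,"rx": 0,"ry": 0,"rz": 0,"gripper": -1},{"tx": 0,"ty": 0,"tz": 0,"rx": 0,"ry": 0,"rz": 0,"gripper": -1},{"tx": 0,"ty": 0,"tz": 0,"rx": 0,"ry": 0,"rz": 0,"gripper": -1}])

```text
clock: 3.08
tcp_pos: [460.8, 248.4, 77.0]
ee_rot: [0.094, 0.961, -0.025, 0.258]
contact_force: [-5.1, -0.6, 6.6]
opening: 0.287
grasp_force: 58.1
```

Run:
```python
from kin import *
T=pose(-11,20)*E('y',np.radians(40));rel([459.5,245.5,234],T)
print(status.read_state()["opening"],status.read_state()["grasp_force"])
```

```text
clk 3.08 tcp [460.8 248.4  77. ] rel t [-0.078  -0.0032 -0.1363] r [-0.0015  0.0012 -0.0016] F [-5.1 -0.6  6.6] q [ 0.54   0.121  2.204 -0.729  0.529 -0.251]
0.2866219763284864 58.092487435787916
```

Request:
play_rows(rows=[{"tx": -0.01,"ty": 0,"tz": -0.017,"rx": 0,"ry": 0,"rz": 0,"gripper": -1},{"tx": -0.03,"ty": 0,"tz": -0.052,"rx": 0,"ry": 0,"rz": 0,"gripper": -1},{"tx": -0.054,"ty": 0,"tz": -0.095,"rx": 0,"ry": 0,"rz": 0,"gripper": -1},{"tx": -0.078,"ty": 0,"tz": -0.136,"rx": 0,"ry": 0,"rz": 0,"gripper": -1},{"tx": -0.078,"ty": 0,"tz": -0.136,"rx": 0,"ry": 0,"rz": 0,"gripper": -1}])

```text
clock: 3.7
tcp_pos: [462.9, 250.5, 239.1]
ee_rot: [0.094, 0.96, -0.022, 0.262]
contact_force: [0.5, 0.2, -0.2]
opening: 0.287
grasp_force: 59.0
```

```bash
cat >> kin.py <<'E'
def plan(x1,R1,n):
    s=status.read_state();x0=s["tcp_pos"];R0=R.from_quat(s["ee_rot"])
    print("path cost",path(x0,R0,x1,R1,np.array(s["joint_pos"]),8));rel(x1,R1)
E
python3 - <<'E'
from kin import *
Tv=V(-40,40);xb=np.array([506,-300,230])-6*Tv.apply([0,0,1])
print(status.read_state()["opening"],status.read_state()["grasp_force"])
plan(xb,Tv,8)
E
```

```text
0.28676415134396976 58.968537957407534
path cost (np.float64(1.3855363735944115e-25), array([-0.66489389,  0.58426424,  1.28808258,  0.02315681,  1.96701003,
       -1.53667648]))
clk 3.7 tcp [462.9 250.5 239.1] rel t [-0.1301 -0.5339  0.077 ] r [-0.0364  1.2007  0.5367] F [ 0.5  0.2 -0.2] q [ 0.541 -0.17   2.117 -0.469  0.834 -0.58 ]
```

Request:
play_rows(rows=[{"tx": -0.013,"ty": -0.053,"tz": 0.008,"rx": -0.004,"ry": 0.12,"rz": 0.054,"gripper": -1},{"tx": -0.026,"ty": -0.107,"tz": 0.015,"rx": -0.007,"ry": 0.24,"rz": 0.107,"gripper": -1},{"tx": -0.039,"ty": -0.16,"tz": 0.023,"rx": -0.011,"ry": 0.36,"rz": 0.161,"gripper": -1},{"tx": -0.052,"ty": -0.213,"tz": 0.031,"rx": -0.015,"ry": 0.48,"rz": 0.215,"gripper": -1},{"tx": -0.065,"ty": -0.267,"tz": 0.038,"rx": -0.018,"ry": 0.6,"rz": 0.268,"gripper": -1}])

```text
clock: 4.32
tcp_pos: [481.8, -29.8, 231.3]
ee_rot: [0.221, 0.973, 0.047, -0.038]
contact_force: [0.6, 0.6, -0.8]
opening: 0.285
grasp_force: 59.0
```

Run:
```python
from kin import *
Tv=V(-40,40);xb=np.array([506,-300,230])-6*Tv.apply([0,0,1])
plan(xb,Tv,8)
```

```text
path cost (np.float64(5.304943740788475e-25), array([-0.66489389,  0.58426424,  1.28808258,  0.02315681,  1.96701003,
       -1.53667648]))
clk 4.33 tcp [481.8 -29.8 231.3] rel t [-0.1405 -0.2329 -0.034 ] r [-0.028   0.5913  0.2612] F [ 0.6  0.6 -0.8] q [-0.26  -0.026  1.929  0.093  1.319 -1.412]
```

Request:
play_rows(rows=[{"tx": -0.028,"ty": -0.047,"tz": -0.007,"rx": -0.006,"ry": 0.118,"rz": 0.052,"gripper": -1},{"tx": -0.056,"ty": -0.093,"tz": -0.014,"rx": -0.011,"ry": 0.237,"rz": 0.104,"gripper": -1},{"tx": -0.084,"ty": -0.14,"tz": -0.02,"rx": -0.017,"ry": 0.355,"rz": 0.157,"gripper": -1},{"tx": -0.112,"ty": -0.186,"tz": -0.027,"rx": -0.022,"ry": 0.473,"rz": 0.209,"gripper": -1},{"tx": -0.14,"ty": -0.233,"tz": -0.034,"rx": -0.028,"ry": 0.591,"rz": 0.261,"gripper": -1}])

```text
clock: 4.95
tcp_pos: [509.5, -302.2, 234.8]
ee_rot: [0.321, 0.883, 0.117, -0.321]
contact_force: [0.9, 0.3, 0.3]
opening: 0.284
grasp_force: 59.0
```

Request:
play_rows(rows=[{"tx": 0,"ty": 0,"tz": 0,"rx": 0,"ry": 0,"rz": 0,"gripper": -1},{"tx": 0,"ty": 0,"tz": 0,"rx": 0,"ry": 0,"rz": 0,"gripper": -1}])

```text
clock: 5.2
tcp_pos: [509.1, -300.2, 234.0]
ee_rot: [0.321, 0.884, 0.117, -0.321]
contact_force: [0.5, 0.6, 0.2]
opening: 0.285
grasp_force: 59.0
```

Run:
```python
from kin import *
Tv=V(-40,40);xb=np.array([506,-300,230])-6*Tv.apply([0,0,1])
plan(xb,Tv,8)
I=[]
for n in("wrist","top","scene"):
    im=capture(n);np.save(n+"3.npy",im);I.append(im)
c=calibration("wrist");print("hole pred wrist",proj(c,[506,-300,72]),"shoulder,tip",proj(c,[506,-300,202.5]),proj(c,[506,-300,136.5]))
t=calibration("scene")
for X in([506,-300,72],[506,-300,257],[506,-300,202.5],[506,-300,136.5]):print(proj(t,X).round(1),proj(calibration("top"),X).round(1))
a=cv2.resize(I[2][80:220,90:230],(400,400),interpolation=2);b=cv2.resize(I[1][150:250,380:480],(400,400),interpolation=2)
w=cv2.resize(I[0],None,fx=.476,fy=.476);w=np.zeros((200,800,3),np.uint8);w[:,:267]=cv2.resize(I[0],(267,200))
cv2.imwrite("pics/c3.png",np.vstack([np.hstack([a,b]),w]))
```

```text
path cost (np.float64(7.298339873944212e-26), array([-0.66489389,  0.58426424,  1.28808258,  0.02315681,  1.96701003,
       -1.53667648]))
clk 5.2 tcp [ 509.1 -300.2  234. ] rel t [-0.0007 -0.0019 -0.0013] r [-0.0005  0.0014  0.0017] F [0.5 0.6 0.2] q [-0.662  0.586  1.288  0.024  1.965 -1.536]
hole pred wrist [277.20870752 309.04714715] shoulder,tip [274.81196816 294.17780939] [276.33935847 303.65371773]
[147.4 190.9] [440.1 213.2]
[132.2 132. ] [469.6 201.8]
[137.  150.7] [459.8 205.6]
[142.4 171.8] [449.2 209.6]
```

View pics/c3.png

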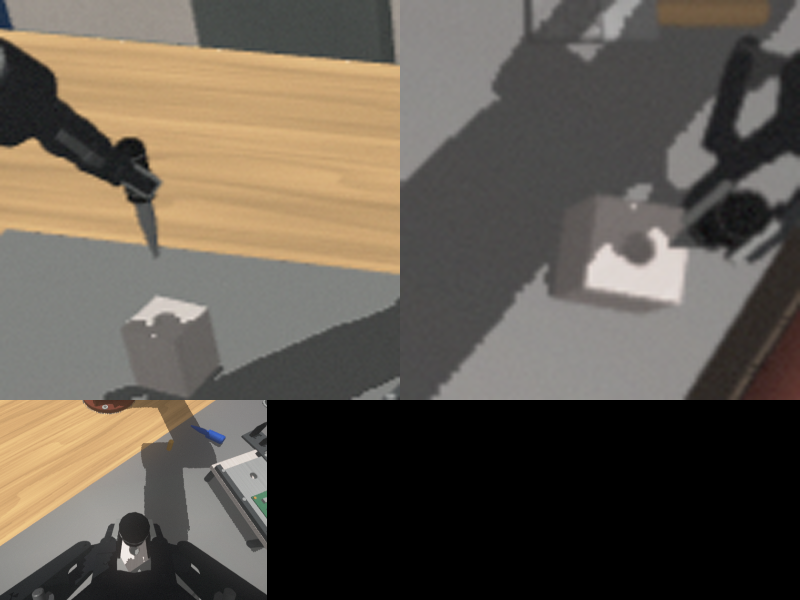

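The pin hangs nearly upright: tip at crop (156,256) in the scene view, handle end at (735,215) in the top view. The hole is at (167,320) in the scene view and (637,247) in the top view. Now refining the numbers.

Run:
```python
from kin import *
t=calibration("top");s=calibration("scene")
def blob(im,c,half,f):
    x,y=c;g=cv2.resize(im[y-half:y+half,x-half:x+half],None,fx=8,fy=8,interpolation=cv2.INTER_CUBIC);g=g.max(2)
    th,m=cv2.threshold(g,0,255,cv2.THRESH_BINARY_INV+cv2.THRESH_OTSU)
    n,l,st,ce=cv2.connectedComponentsWithStats(m)
    for i in range(1,n):
        if 200<st[i,4]<8000:print("  ",th,(ce[i]/8+[x-half-.5+.5/8,y-half-.5+.5/8]).round(2),(st[i,2:]/8).round(1))
tt=np.load("top0.npy");ss=np.load("scene0.npy")
print("top hole");blob(tt,(440,212),9,0);print("scene hole");blob(ss,(148,191),8,0)
print("top carr");blob(tt,(309,188),9,0);print("scene carr");blob(ss,(257,219),8,0)
S=lambda x,y:ray(s,(90+x/2.857-.33,80+y/2.857-.33));T=lambda x,y:ray(t,(380+(x-400)/4-.4,150+y/4-.4))
print("hole",tri([S(167,320),T(637,247)]).round(1));print("tip",tri([S(156,256),T(683,240)]).round(1));print("end",tri([S(132,145),T(735,215)]).round(1))
```

```text
top hole
   144.0 [439.15 211.8 ] [  8.5   8.4 439.5]
scene hole
   163.0 [147.2 183.8] [ 16.    4.5 268.2]
   163.0 [147.07 191.11] [  8.    4.8 225.4]
   163.0 [153.88 196.92] [ 4.5  4.4 91.8]
   163.0 [141.95 197.85] [ 6.1  1.9 56.2]
top carr
   135.0 [309.41 188.02] [  7.    7.9 208. ]
scene carr
   126.0 [256.43 218.27] [  7.    4.4 187.1]
hole [ 510.2 -296.1   73.1]
tip [ 503.9 -296.9  144.5]
end [ 502.8 -288.   260.1]
```

Run:
```python
from kin import *
t=calibration("top");s=calibration("scene");c=calibration("wrist")
a,b=ray(t,(439.15,211.8)),ray(s,(147.07,191.11))
print("hole",tri([a,b]).round(1),onz(t,(439.15,211.8),72).round(1),onz(s,(147.07,191.11),72).round(1))
print("carr",tri([ray(t,(309.41,188.02)),ray(s,(256.43,218.27))]).round(1),onz(t,(309.41,188.02),72).round(1),onz(s,(256.43,218.27),72).round(1))
# pin end pred in wrist, and measured ellipse
st=status.read_state();T=R.from_quat(st["ee_rot"]);g=st["tcp_pos"]+6*T.apply([0,0,1]);print("grasp",g.round(1))
for d in(15,20,27.5,35):print(d,proj(c,g+[0,0,d]).round(1))
im=np.load("wrist3.npy");m=(im.max(2)<50)
for r in range(225,300,6):
    x=np.where(m[r,230:330])[0]+230;print(r,x.min(),x.max(),len(x),end=" | ")
cv2.imwrite("pics/w3.png",cv2.resize(im[200:340,180:380],(800,560),interpolation=2))
```

```text
hole [ 509.4 -297.9   73.9] [ 509.4 -297.8   72. ] [ 507.  -300.4   72. ]
carr [563.8  30.4  73.1] [564.1  30.   72. ] [562.4  30.4  72. ]
grasp [ 506.9 -296.7  232.7]
15 [280.4 278.9]
20 [280.4 277. ]
27.5 [280.4 273.8]
35 [280.4 270.3]Traceback (most recent call last):
  File "<stdin>", line 11, in <module>
    return umr_minimum(a, axis, None, out, keepdims, initial, where)
ValueError: zero-size array to reduction operation minimum which has no identity
```

Run:
```python
from kin import *
st=status.read_state();c=calibration("wrist");T=R.from_quat(st["ee_rot"]);g=st["tcp_pos"]+6*T.apply([0,0,1])
print(st["tcp_pos"],st["clock"])
im=np.load("wrist3.npy").copy()
big=cv2.resize(im[220:340,200:360],(800,600),interpolation=2);big=np.clip(big.astype(float)*1.8,0,255).astype(np.uint8)
for d,col in((27.5,(0,0,255)),(-27.5,(0,255,0))):
    pts=[proj(c,g+[13*np.cos(a),13*np.sin(a),d]) for a in np.linspace(0,6.28,40)]
    cv2.polylines(big,[((np.array(pts)-[200,220]+.5)*5).astype(int)],True,col,1)
h=(proj(c,[508.5,-298.7,72])-[200,220]+.5)*5;cv2.circle(big,tuple(h.astype(int)),5,(255,0,0),-1)
cv2.imwrite("pics/w3.png",big)
```

```text
[ 509.83562169 -299.140684    237.3358736 ] 5.35
```

View pics/w3.png

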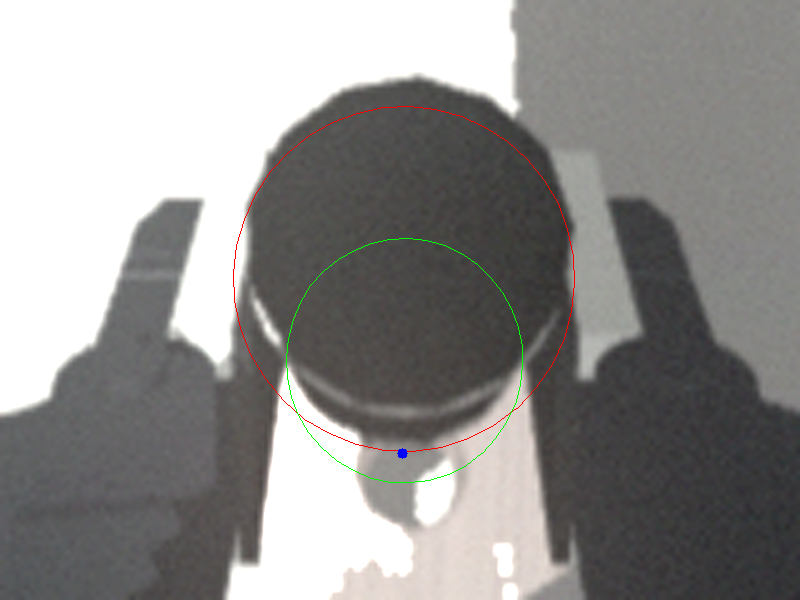

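Run:
```python
from kin import *
c=calibration("wrist");sts=[status.read_state()];st=sts[0]
o,_=ray(c,(280,207));print("cam in tool now",totool(st,o).round(1))
T=V(-40,40);gz=230.
# rigid nominal: place camera from nominal tool pose
Rm=cv2.Rodrigues(c["rvec"])[0];Rt=R.from_quat(st["ee_rot"]);Rc=(Rt.inv()*R.from_matrix(Rm.T));print("cam rot in tool",Rc.as_rotvec().round(3))
tcp=np.array([506,-300,230])-6*T.apply([0,0,1]);o=tcp+T.apply([76.9,0,-117.4]);A=(T*Rc)
def pl(uv,z):
    d=A.apply(np.r_[(uv[0]-280.56)/303.81,(uv[1]-207.02)/303.81,1]);return (o+d*(z-o[2])/d[2]).round(1)
P=lambda x,y:(x/5+200-.4,y/5+220-.4)
for dz in(-3,0,3):print("end",pl(P(412,245),257.5+dz),"shoulder",pl(P(405,322),202.5+dz))
print("hole",pl(P(408,478),72),"tip?")
```

```text
cam in tool now [  76.9    0.2 -117.8]
cam rot in tool [-0.241 -0.242  1.558]
end [ 504.3 -297.9  254.5] shoulder [ 502.4 -297.1  199.5]
end [ 504.7 -298.3  257.5] shoulder [ 502.8 -297.4  202.5]
end [ 505.2 -298.7  260.5] shoulder [ 503.1 -297.7  205.5]
hole [ 510.7 -303.4   72. ] tip?
```

Run:
```python
from kin import *
print(V(-40,40).inv().apply([5.5,-2.5,-52]).round(1))
```

```text
[-37.9   1.6  36.1]
```

Request:
play_rows(rows=[{"tx": -0.019,"ty": 0.001,"tz": 0.018,"rx": 0,"ry": 0,"rz": 0,"gripper": -1},{"tx": -0.038,"ty": 0.0016,"tz": 0.036,"rx": 0,"ry": 0,"rz": 0,"gripper": -1},{"tx": -0.038,"ty": 0.0016,"tz": 0.036,"rx": 0,"ry": 0,"rz": 0,"gripper": -1},{"tx": -0.038,"ty": 0.0016,"tz": 0.036,"rx": 0,"ry": 0,"rz": 0,"gripper": -1}])

```text
clock: 5.85
tcp_pos: [515.2, -302.9, 183.2]
ee_rot: [0.32, 0.884, 0.116, -0.32]
contact_force: [0.2, 0.4, -1.4]
opening: 0.287
grasp_force: 59.0
```

Run:
```python
from kin import *
s=status.read_state();print(s["tcp_pos"].round(1),s["contact_force"].round(1),(s["tcp_pos"]+6*R.from_quat(s["ee_rot"]).apply([0,0,1])).round(1))
I=[capture(n) for n in("wrist","top","scene")]
for n,i in zip("wts",I):np.save(n+"4.npy",i)
a=cv2.resize(I[2][140:210,110:180],(400,400),interpolation=2);b=cv2.resize(I[1][180:240,420:480],(400,400),interpolation=2)
w=cv2.resize(I[0][260:330,200:480],(800,200),interpolation=2)
cv2.imwrite("pics/c4.png",np.clip(np.vstack([np.hstack([a,b]),w])*1.4,0,255))
c=calibration("wrist");T=R.from_quat(s["ee_rot"]);g=s["tcp_pos"]+6*T.apply([0,0,1])
```

```text
[ 515.2 -302.9  183.2] [ 0.2  0.4 -1.4] [ 512.2 -300.4  178.6][ WARN:0@0.956] global loadsave.cpp:1063 imwrite_ Unsupported depth image for selected encoder is fallbacked to CV_8U.
```

View pics/c4.png

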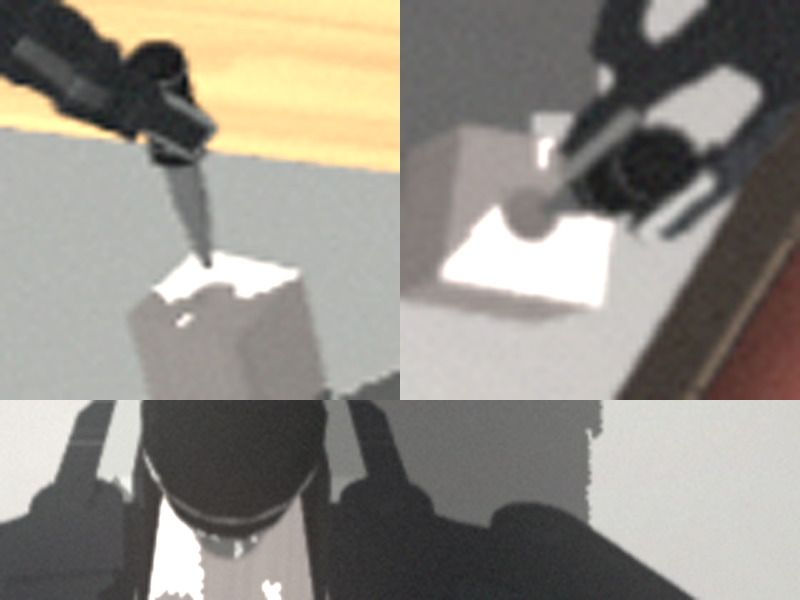

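Scene crop: tip at (206,265), expected at (206.8,265). Top crop: tip at about (547,206), expected at (548,209). The pin is over the hole and about 18 mm up, so I'm lowering it.

Request:
play_rows(rows=[{"tx": -0.0096,"ty": 0,"tz": 0.0115,"rx": 0,"ry": 0,"rz": 0,"gripper": -1},{"tx": -0.0193,"ty": 0,"tz": 0.023,"rx": 0,"ry": 0,"rz": 0,"gripper": -1},{"tx": -0.029,"ty": 0,"tz": 0.0345,"rx": 0,"ry": 0,"rz": 0,"gripper": -1},{"tx": -0.029,"ty": 0,"tz": 0.0345,"rx": 0,"ry": 0,"rz": 0,"gripper": -1}])

```text
clock: 6.5
tcp_pos: [514.4, -302.4, 136.2]
ee_rot: [0.32, 0.883, 0.117, -0.322]
contact_force: [0.5, -0.4, -1.0]
opening: 0.288
grasp_force: 59.0
```

Request:
play_rows(rows=[{"tx": -0.0045,"ty": 0,"tz": 0.0054,"rx": 0,"ry": 0,"rz": 0,"gripper": -1},{"tx": -0.009,"ty": 0,"tz": 0.0107,"rx": 0,"ry": 0,"rz": 0,"gripper": -1},{"tx": -0.009,"ty": 0,"tz": 0.0107,"rx": 0,"ry": 0,"rz": 0,"gripper": -1}])

```text
clock: 6.88
tcp_pos: [515.4, -303.2, 124.2]
ee_rot: [0.321, 0.884, 0.116, -0.32]
contact_force: [0.1, -0.2, -1.5]
opening: 0.278
grasp_force: 59.0
```

Request:
play_rows(rows=[{"tx": -0.0032,"ty": 0,"tz": 0.0038,"rx": 0,"ry": 0,"rz": 0,"gripper": -1},{"tx": -0.0064,"ty": 0,"tz": 0.0077,"rx": 0,"ry": 0,"rz": 0,"gripper": -1},{"tx": -0.0064,"ty": 0,"tz": 0.0077,"rx": 0,"ry": 0,"rz": 0,"gripper": -1}])

```text
clock: 7.25
tcp_pos: [515.4, -303.2, 114.1]
ee_rot: [0.32, 0.884, 0.116, -0.32]
contact_force: [-0.0, -0.1, -0.0]
opening: 0.287
grasp_force: 59.0
```

Request:
play_rows(rows=[{"tx": -0.0019,"ty": 0,"tz": 0.0023,"rx": 0,"ry": 0,"rz": 0,"gripper": -1},{"tx": -0.0038,"ty": 0,"tz": 0.0046,"rx": 0,"ry": 0,"rz": 0,"gripper": -1},{"tx": -0.0038,"ty": 0,"tz": 0.0046,"rx": 0,"ry": 0,"rz": 0,"gripper": -1}])

```text
clock: 7.62
tcp_pos: [515.5, -303.3, 108.4]
ee_rot: [0.321, 0.884, 0.116, -0.32]
contact_force: [-1.2, -0.6, -0.7]
opening: 0.284
grasp_force: 59.0
```

Request:
play_rows(rows=[{"tx": -0.0013,"ty": 0,"tz": 0.0015,"rx": 0,"ry": 0,"rz": 0,"gripper": -1},{"tx": -0.0026,"ty": 0,"tz": 0.0031,"rx": 0,"ry": 0,"rz": 0,"gripper": -1},{"tx": -0.0026,"ty": 0,"tz": 0.0031,"rx": 0,"ry": 0,"rz": 0,"gripper": -1}])

```text
clock: 8.0
tcp_pos: [515.6, -303.3, 104.5]
ee_rot: [0.321, 0.884, 0.116, -0.32]
contact_force: [0.7, 0.2, -1.5]
opening: 0.282
grasp_force: 59.0
```

Request:
play_rows(rows=[{"tx": -0.0013,"ty": 0,"tz": 0.0015,"rx": 0,"ry": 0,"rz": 0,"gripper": -1},{"tx": -0.0019,"ty": 0,"tz": 0.0023,"rx": 0,"ry": 0,"rz": 0,"gripper": -1}])

```text
clock: 8.25
tcp_pos: [515.8, -303.5, 102.3]
ee_rot: [0.321, 0.884, 0.116, -0.32]
contact_force: [0.3, 0.5, 3.2]
opening: 0.286
grasp_force: 59.3
```

Request:
play_rows(rows=[{"tx": -0.0013,"ty": 0,"tz": 0.0015,"rx": 0,"ry": 0,"rz": 0,"gripper": -1},{"tx": -0.0013,"ty": 0,"tz": 0.0015,"rx": 0,"ry": 0,"rz": 0,"gripper": -1}])

```text
clock: 8.5
tcp_pos: [515.8, -303.5, 102.2]
ee_rot: [0.32, 0.884, 0.116, -0.32]
contact_force: [-0.9, 0.4, 6.8]
opening: 0.282
grasp_force: 59.5
```

Request:
play_rows(rows=[{"tx": 0,"ty": 0,"tz": 0,"rx": 0,"ry": 0,"rz": 0,"gripper": 0},{"tx": 0,"ty": 0,"tz": 0,"rx": 0,"ry": 0,"rz": 0,"gripper": 1},{"tx": 0,"ty": 0,"tz": 0,"rx": 0,"ry": 0,"rz": 0,"gripper": 1},{"tx": 0,"ty": 0,"tz": 0,"rx": 0,"ry": 0,"rz": 0,"gripper": 1},{"tx": 0,"ty": 0,"tz": 0,"rx": 0,"ry": 0,"rz": 0,"gripper": 1}])

```text
clock: 9.12
tcp_pos: [515.7, -303.4, 99.6]
ee_rot: [0.321, 0.884, 0.116, -0.32]
contact_force: [-0.0, -1.0, -0.1]
opening: 0.996
grasp_force: 0.0
```

Request:
play_rows(rows=[{"tx": 0,"ty": 0,"tz": -0.03,"rx": 0,"ry": 0,"rz": 0,"gripper": 1},{"tx": 0,"ty": 0,"tz": -0.08,"rx": 0,"ry": 0,"rz": 0,"gripper": 1},{"tx": 0,"ty": 0,"tz": -0.13,"rx": 0,"ry": 0,"rz": 0,"gripper": 1},{"tx": 0,"ty": 0,"tz": -0.13,"rx": 0,"ry": 0,"rz": 0,"gripper": 1}])

```text
clock: 9.62
tcp_pos: [582.2, -359.2, 204.3]
ee_rot: [0.321, 0.886, 0.115, -0.315]
contact_force: [-0.4, -0.1, -0.2]
opening: 1.001
grasp_force: 0.0
```

Run:
```python
from kin import *
for n in("wrist","scene"):
    im=capture(n);np.save(n+"5.npy",im)
    if n=="wrist":w=im
    else:s=im
cv2.imwrite("pics/c5.png",np.hstack([cv2.resize(w,(400,300)),cv2.resize(s[120:225,90:230],(400,300),interpolation=2)]))
c=calibration("wrist");st=status.read_state();print(st["tcp_pos"].round(1),st["clock"],st["joint_pos"])
for X in([509,-299,127],[509,-299,72]):print(proj(c,X)*400/560,(proj(calibration("scene"),X)-[90,120])*400/140)
# vertical regrasp: pose(az,90) IK over grasp, and carriage to carrier
q=np.array(st["joint_pos"])
for az in range(-180,180,30):
    T=pose(az,90);g=ik(np.array([509,-299,190]),T,[q]);
    if g.cost<1:
        print(az,g.x.round(2),[path([509,-299,190],T,[560,30,230],pose(a2,90),g.x,6)[1].round(2) if path([509,-299,190],T,[560,30,230],pose(a2,90),g.x,6)[0]<1 else None for a2 in(az,az+40)])
```

```text
[ 579.6 -356.8  199.6] 9.725 [-0.66354682  0.80750189  1.00672373  0.02323312  2.02004334 -1.5360577 ]
[199.52153639 129.85866596] [151.51080814 158.12679915]
[199.68680923 148.62195986] [163.4879359  204.52504096]
-180 [-0.65  0.21  1.76 -0.    1.18  0.92] [array([-0.07,  0.11,  1.79, -0.  ,  1.24,  1.5 ]), array([-0.07,  0.11,  1.79, -0.  ,  1.24,  0.8 ])]
-150 [-0.65  0.21  1.76 -0.    1.18  0.4 ] [array([-0.07,  0.11,  1.79, -0.  ,  1.24,  0.98]), array([-0.07,  0.11,  1.79, -0.  ,  1.24,  0.28])]
-120 [-0.65  0.21  1.76  0.    1.18 -0.13] [array([-0.07,  0.11,  1.79, -0.  ,  1.24,  0.45]), array([-0.07,  0.11,  1.79, -0.  ,  1.24, -0.25])]
-90 [-0.65  0.21  1.76 -0.    1.18 -0.65] [array([-0.07,  0.11,  1.79, -0.  ,  1.24, -0.07]), array([-0.07,  0.11,  1.79, -0.  ,  1.24, -0.77])]
-60 [-0.65  0.21  1.76 -0.    1.18 -1.17] [array([-0.07,  0.11,  1.79, -0.  ,  1.24, -0.6 ]), array([-0.07,  0.11,  1.79, -0.  ,  1.24, -1.29])]
-30 [-0.65  0.21  1.76 -0.    1.18 -1.7 ] [array([-0.07,  0.11,  1.79, -0.  ,  1.24, -1.12]), array([-0.07,  0.11,  1.79,  0.  ,  1.24, -1.82])]
0 [-0.65  0.21  1.76  0.    1.18 -2.22] [array([-0.07,  0.11,  1.79, -0.  ,  1.24, -1.64]), array([-0.07,  0.11,  1.79, -0.  ,  1.24, -2.34])]
150 [-0.65  0.21  1.76  0.    1.18  1.44] [array([-0.07,  0.11,  1.79,  0.  ,  1.24,  2.02]), array([-0.07,  0.11,  1.79, -0.  ,  1.24,  1.32])]
```

View pics/c5.png

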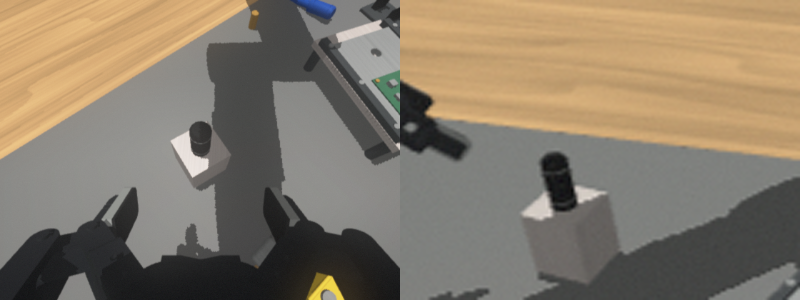

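Left: handle end at (200,130), which matches the prediction. Right: the pin stands upright on the block. Parking is done, so I'll regrasp it vertically.

Run:
```python
from kin import *
plan([509,-299,200],pose(-19,90),8)
```

```text
path cost (np.float64(5.359745418687974e-26), array([-6.49973498e-01,  1.95835775e-01,  1.74889386e+00, -2.81881911e-16,
        1.19686301e+00, -1.88944116e+00]))
clk 9.72 tcp [ 579.6 -356.8  199.6] rel t [ 0.0705 -0.0009  0.058 ] r [ 0.1265 -0.6852 -0.3494] F [-0.4  0.6 -1.1] q [-0.664  0.808  1.007  0.023  2.02  -1.536]
```

Request:
play_rows(rows=[{"tx": 0.014,"ty": 0,"tz": 0.008,"rx": 0.025,"ry": -0.137,"rz": -0.07,"gripper": 1},{"tx": 0.028,"ty": 0,"tz": 0.018,"rx": 0.05,"ry": -0.274,"rz": -0.14,"gripper": 1},{"tx": 0.042,"ty": 0,"tz": 0.03,"rx": 0.076,"ry": -0.411,"rz": -0.21,"gripper": 1},{"tx": 0.056,"ty": -0.001,"tz": 0.044,"rx": 0.101,"ry": -0.548,"rz": -0.28,"gripper": 1},{"tx": 0.0705,"ty": -0.001,"tz": 0.058,"rx": 0.1265,"ry": -0.685,"rz": -0.349,"gripper": 1}])

```text
clock: 10.35
tcp_pos: [506.7, -297.0, 198.0]
ee_rot: [0.164, 0.986, 0.0, -0.0]
contact_force: [0.3, -0.1, 0.3]
opening: 0.997
grasp_force: 0.0
```

Request:
play_rows(rows=[{"tx": 0,"ty": 0,"tz": 0,"rx": 0,"ry": 0,"rz": 0,"gripper": 1},{"tx": 0,"ty": 0,"tz": 0,"rx": 0,"ry": 0,"rz": 0,"gripper": 1}])

```text
clock: 10.6
tcp_pos: [508.3, -298.6, 199.4]
ee_rot: [0.165, 0.986, 0.001, -0.001]
contact_force: [-0.4, -0.2, 0.8]
opening: 1.0
grasp_force: 0.0
```

Run:
```python
from kin import *
im=capture("wrist");np.save("wrist6.npy",im);c=calibration("wrist")
rel([509,-299,111],pose(-19,90))
p=proj(c,[509,-299,127]);print("pred end",p.round(1),"shoulder",proj(c,[509,-299,72]).round(1))
g=im.max(2)
x,y=np.round(p).astype(int);m=(g<60).astype(np.uint8)
for r in range(y-30,y+31,6):
    xs=np.where(m[r,x-70:x+70])[0]+x-70;print(r,xs.min() if len(xs) else 0,xs.max() if len(xs) else 0,len(xs),end=" | ")
```

```text
clk 10.65 tcp [ 509.4 -299.5  200.1] rel t [0.0005 0.0003 0.0891] r [ 0.0001 -0.001  -0.0007] F [0.1 0.1 0.3] q [-0.65   0.199  1.744 -0.     1.199 -1.889]
pred end [281.4 229.3] shoulder [281.3 205.1]
199 280 281 2 | 205 269 293 25 | 211 267 295 15 | 217 269 297 27 | 223 265 297 32 | 229 263 298 36 | 235 264 298 35 | 241 267 295 29 | 247 276 287 12 | 253 0 0 0 | 259 0 0 0 |
```

Request:
play_rows(rows=[{"tx": 0,"ty": 0,"tz": 0.03,"rx": 0,"ry": 0,"rz": 0,"gripper": 1},{"tx": 0,"ty": 0,"tz": 0.06,"rx": 0,"ry": 0,"rz": 0,"gripper": 1},{"tx": 0,"ty": 0,"tz": 0.089,"rx": 0,"ry": 0,"rz": 0,"gripper": 1},{"tx": 0,"ty": 0,"tz": 0.089,"rx": 0,"ry": 0,"rz": 0,"gripper": 0.2},{"tx": 0,"ty": 0,"tz": 0.089,"rx": 0,"ry": 0,"rz": 0,"gripper": -1}])

```text
clock: 11.28
tcp_pos: [510.2, -300.2, 112.2]
ee_rot: [0.165, 0.986, -0.0, 0.0]
contact_force: [0.2, -0.4, -1.0]
opening: 0.603
grasp_force: 0.0
```

Request:
play_rows(rows=[{"tx": 0,"ty": 0,"tz": 0,"rx": 0,"ry": 0,"rz": 0,"gripper": -1},{"tx": 0,"ty": 0,"tz": 0,"rx": 0,"ry": 0,"rz": 0,"gripper": -1},{"tx": 0,"ty": 0,"tz": 0,"rx": 0,"ry": 0,"rz": 0,"gripper": -1}])

```text
clock: 11.65
tcp_pos: [510.0, -299.9, 113.2]
ee_rot: [0.165, 0.986, -0.001, 0.001]
contact_force: [0.2, 0.6, 5.1]
opening: 0.29
grasp_force: 59.0
```

Request:
play_rows(rows=[{"tx": 0,"ty": 0,"tz": -0.01,"rx": 0,"ry": 0,"rz": 0,"gripper": -1},{"tx": 0,"ty": 0,"tz": -0.04,"rx": 0,"ry": 0,"rz": 0,"gripper": -1},{"tx": 0,"ty": 0,"tz": -0.08,"rx": 0,"ry": 0,"rz": 0,"gripper": -1},{"tx": 0,"ty": 0,"tz": -0.12,"rx": 0,"ry": 0,"rz": 0,"gripper": -1},{"tx": 0,"ty": 0,"tz": -0.12,"rx": 0,"ry": 0,"rz": 0,"gripper": -1}])

```text
clock: 12.28
tcp_pos: [510.7, -300.4, 235.9]
ee_rot: [0.165, 0.986, -0.002, 0.003]
contact_force: [0.2, -0.5, -0.7]
opening: 0.286
grasp_force: 60.1
```

Run:
```python
from kin import *
s=status.read_state();print(s["opening"],s["grasp_force"])
plan([563,30,215],pose(-19,90),8)
plan([538,38,215],pose(-19,90),8)
```

```text
0.2858089558776852 60.09737474385474
path cost (np.float64(6.487463952260279e-26), array([-7.12349634e-02,  1.26053324e-01,  1.79886770e+00, -8.35687028e-18,
        1.21667163e+00, -1.31070262e+00]))
clk 12.28 tcp [ 510.7 -300.4  235.9] rel t [0.0584 0.3295 0.0197] r [-0.0024  0.0069 -0.0002] F [ 0.2 -0.5 -0.7] q [-0.65   0.162  1.716 -0.     1.256 -1.889]
path cost (np.float64(5.742461422141078e-26), array([-5.96316789e-02,  7.45312657e-02,  1.85512029e+00, -1.06299283e-17,
        1.21194110e+00, -1.29909934e+00]))
clk 12.28 tcp [ 510.7 -300.4  235.9] rel t [0.0846 0.3289 0.0195] r [-0.0024  0.0069 -0.0002] F [ 0.2 -0.5 -0.7] q [-0.65   0.162  1.716 -0.     1.256 -1.889]
```

Request:
play_rows(rows=[{"tx": 0.012,"ty": 0.055,"tz": 0.004,"rx": 0,"ry": 0,"rz": 0,"gripper": -1},{"tx": 0.024,"ty": 0.11,"tz": 0.008,"rx": 0,"ry": 0,"rz": 0,"gripper": -1},{"tx": 0.036,"ty": 0.165,"tz": 0.012,"rx": 0,"ry": 0,"rz": 0,"gripper": -1},{"tx": 0.048,"ty": 0.22,"tz": 0.016,"rx": 0,"ry": 0,"rz": 0,"gripper": -1},{"tx": 0.058,"ty": 0.27,"tz": 0.02,"rx": 0,"ry": 0,"rz": 0,"gripper": -1}])

```text
clock: 12.9
tcp_pos: [540.3, -22.6, 209.1]
ee_rot: [0.165, 0.986, 0.0, -0.002]
contact_force: [1.1, -0.5, -0.9]
opening: 0.287
grasp_force: 60.1
```

Request:
play_rows(rows=[{"tx": 0,"ty": 0,"tz": 0,"rx": 0,"ry": 0,"rz": 0,"gripper": -1},{"tx": 0,"ty": 0,"tz": 0,"rx": 0,"ry": 0,"rz": 0,"gripper": -1}])

```text
clock: 13.15
tcp_pos: [540.9, -24.8, 209.9]
ee_rot: [0.165, 0.986, -0.0, -0.002]
contact_force: [0.0, -0.9, -1.1]
opening: 0.288
grasp_force: 60.2
```

Run:
```python
from kin import *
s=status.read_state();c=calibration("wrist");im=capture("wrist");np.save("wrist7.npy",im)
o,_=ray(c,(280,207));print(s["tcp_pos"].round(1),s["ee_rot"],"cam in tool",totool(s,o).round(1),c)
p=proj(c,[563.5,30.3,72]);print("pred hole",p)
x,y=np.round(p).astype(int);x0=max(0,min(x-50,460));y0=max(0,min(y-38,345))
tip=s["tcp_pos"]+[0,0,-107];print("tip",proj(c,tip))
print("crop org",x0,y0);cv2.imwrite("pics/w7.png",cv2.resize(im[y0:y0+75,x0:x0+100],(800,600),interpolation=2))
```

```text
[540.9 -24.8 209.9] [ 1.64771623e-01  9.86330012e-01 -1.34118158e-04 -1.84430572e-03] cam in tool [  76.8    0.  -117.6] {'mtx': array([[303.80957845,   0.        , 280.56340867],
       [  0.        , 303.80957845, 207.02227522],
       [  0.        ,   0.        ,   1.        ]]), 'rvec': array([-2.34627311, -1.67420082, -0.25400557]), 'tvec': array([-152.10064595, -520.97021984,  180.4412021 ])}
pred hole [348.45093924 206.67107192]
tip [280.98859531 214.172521  ]
crop org 298 169
```

View pics/w7.png

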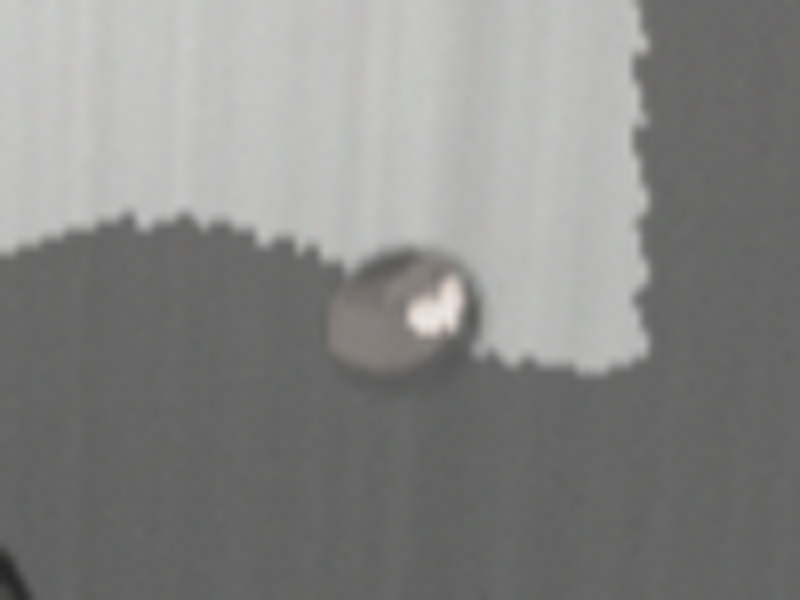

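The hole in the carrier is at crop (405,320), in the 800x600 view with origin (298,169) and scale 8. Pinkish plate metal shows inside it. I'll settle which way the carrier is displaced with numbers.

Run:
```python
from kin import *
im=np.load("wrist7.npy").astype(int);c=calibration("wrist")
print("B sum/3 | R-B, rows 196-222, cols 338-360 step2")
for r in range(197,222):
    print(r,' '.join(f"{im[r,k].mean():4.0f}/{im[r,k,2]-im[r,k,0]:3d}" for k in range(337,361,2)))
a=np.radians(-18.5);ex=np.array([np.cos(a),np.sin(a)])
C0=onz(c,(298+405/8-.45,169+320/8-.45),72);print("C",C0.round(1))
def span(C,z):
    return [proj(c,[*(C[:2]+s*8.5*ex),z]).round(1).tolist() for s in(-1,1)]+[proj(c,[*C[:2],z]).round(1).tolist()]
print("carrier top",span(C0,72),"bottom",span(C0,62))
for d in(-6,6):
    Cp=C0[:2]-d*ex;print(d,"plate top",span(Cp,62),"bottom",span(Cp,50))
```

```text
B sum/3 | R-B, rows 196-222, cols 338-360 step2
197  189/  2  187/  4  184/  0  191/  2  187/  3  187/  0  192/  1  188/  2  182/  2  178/  2  178/  2  185/  3
198  185/  2  188/  2  185/  1  191/  0  187/  2  186/  1  189/  1  186/  2  180/  0  176/  2  181/  1  184/  1
199  161/  2  188/  2  184/  2  187/  1  177/  2  170/  1  164/  2  172/  1  174/  3  176/  2  179/  2  184/  2
200  123/  1  182/  3  182/  2  177/  2  149/  2  132/  3  121/  2  143/  5  156/  3  171/  2  178/  2  183/  3
201  112/  1  154/  2  177/  3  149/  1  112/  2   96/  2  105/  4  129/  8  135/  5  154/  2  177/  1  182/  2
202  105/  0  111/  1  157/  1  114/  2   93/  2   97/  4  121/  8  127/  9  123/  8  137/  2  171/  2  182/  0
203  106/  1  104/  0  128/  3   99/  2   99/  4  112/  7  128/  8  126/  9  137/ 10  143/  6  158/  1  182/ -1
204  105/  2  103/  1  114/  7  105/  5  110/  7  128/  9  128/  9  131/ 11  175/ 16  164/ 11  147/ -1  181/ -1
205  104/  0  105/  2  114/  8  113/  8  113/  7  130/ 10  131/ 10  149/ 12  203/ 18  181/ 13  134/  0  180/  0
206  105/  2  112/  4  117/  9  117/  7  116
[... 1421 characters left out ...]
 -1  102/  1  102/  2  103/ -1  102/  0  103/  0  103/  0  100/  2   98/  0   98/  0  101/  0  103/  0
220  102/  1  100/  1  102/  0  103/ -1  101/  0  103/  2  103/  1  101/  0  100/  1   99/  2   99/  0  101/  0
221  103/  0  103/  0  103/  2  101/  2  101/  1  104/  0  103/ -1  101/  1   98/  0   99/  1  101/  0  101/  1
C [565.7  29.   72. ]
carrier top [[348.7, 199.3], [347.6, 217.6], [348.2, 208.5]] bottom [[346.4, 196.3], [345.4, 214.0], [345.9, 205.2]]
-6 plate top [[346.0, 202.6], [345.0, 220.1], [345.5, 211.4]] bottom [[343.5, 199.0], [342.5, 215.9], [343.0, 207.5]]
6 plate top [[346.8, 189.9], [345.7, 207.8], [346.2, 198.9]] bottom [[344.1, 186.7], [343.2, 204.0], [343.6, 195.4]]
```

The profile settles it. Table grey shows at rows 201–203, then the plate-hole wall, then plate surface from row 207.5 to 213. So the carrier is displaced about 6.3 mm along +x (heading −18.5°), and the almond's centre lies 3.2 mm from the carrier hole's centre towards the robot. Next I average the noisy readings and look for the tip.

Run:
```python
from kin import *
Cs=[];ts=[];es=[];acc=0
for i in range(10):
    c=calibration("wrist");s=status.read_state();im=capture("wrist");acc=acc+im.astype(float)
    Cs.append(onz(c,(348.3,208.7),72));ts.append(s["tcp_pos"]);es.append(s["ee_rot"])
im=acc/10;np.save("wrist8.npy",im)
print("C",np.mean(Cs,0).round(2),np.std(Cs,0).round(2),"tcp",np.mean(ts,0).round(2),np.std(ts,0).round(2),"rot",np.mean(es,0).round(4))
print("rel",(np.mean(Cs,0)-np.mean(ts,0)).round(2),"q",status.read_state()["joint_pos"].round(4))
g=im.mean(2);print("tip area cols 262-300")
for r in range(196,236,2):print(r,' '.join(f"{g[r,k]:4.0f}" for k in range(262,301,2)))
```

```text
C [567.09  28.82  72.  ] [0.52 0.29 0.  ] tcp [541.75 -25.75 211.1 ] [0.27 0.27 0.38] rot [ 1.659e-01  9.861e-01  1.000e-04 -7.000e-04]
rel [  25.34   54.56 -139.1 ] q [-1.7600e-01  8.6200e-02  1.8493e+00  4.0000e-04  1.2068e+00 -1.4144e+00]
tip area cols 262-300
196  157  157  156  155   88   68   67   67   66   67   69  118  105  103  104  104  117  188  191  191
198  156  156  156  153   87   67   67   66   66   67   69  117  105  103  104  103  105  181  190  180
200  154  142  132  105   73   67   66   66   66   66   68  117  104  104  104  103  102  143  159  122
202  105   95   89   88   71   66   66   66   66   66   67  117  104  103  104  103  102  105  105  103
204   88   87   88   87   71   67   66   65   65   65   68  117  104  103  104  103  102  103  103  103
206   87   88   87   87   71   65   66   65   64   65   67  116  105  103  103  103  101  102  102  103
208   88   87   86   86   70   65   65   65   64   64   67  116  105  102  103  102  101  102  102  103
210   87   87   87   86   70   65   65   64   64   66   70  116  104  102  103  102  100  102  102  102
212 
[... 543 characters left out ...]
2   62   80   87   88   88   88   88   87   87  101  100   98  101  100  100
224   91  115  120  133   98   65   86   87   87   87   88   88   87   86   96  101   99  101  100  100
226  140  147  148  148  104   81   87   87   87   87   87   87   87   86   86   99   99  101  100  100
228  148  149  148  148  106   85   87   87   87   87   88   88   87   85   84   94   98  100   99   99
230  148  147  147  147  103   86   86   85   75   70   73   79   84   84   83   85   98  100   99  100
232  147  147  147  143   82   69   56   47   43   42   41   43   45   48   59   80   97  100   99   99
234  148  147  143   97   45   42   42   42   42   43   42   42   40   40   40   45   82   99   99   99
```

Request:
play_rows(rows=[{"tx": -0.001,"ty": 0.025,"tz": 0,"rx": 0,"ry": 0,"rz": 0,"gripper": -1},{"tx": -0.003,"ty": 0.059,"tz": 0.005,"rx": 0,"ry": 0,"rz": 0,"gripper": -1},{"tx": -0.003,"ty": 0.059,"tz": 0.017,"rx": 0,"ry": 0,"rz": 0,"gripper": -1},{"tx": -0.003,"ty": 0.059,"tz": 0.017,"rx": 0,"ry": 0,"rz": 0,"gripper": -1},{"tx": -0.003,"ty": 0.059,"tz": 0.017,"rx": 0,"ry": 0,"rz": 0,"gripper": -1}])

```text
clock: 14.32
tcp_pos: [563.6, 29.3, 194.1]
ee_rot: [0.166, 0.986, -0.0, -0.001]
contact_force: [-0.6, 0.0, -1.6]
opening: 0.285
grasp_force: 60.1
```

Run:
```python
from kin import *
acc=0;ts=[];pr=[]
for i in range(8):
    c=calibration("wrist");s=status.read_state();im=capture("wrist");acc=acc+im.astype(float);ts.append(s["tcp_pos"])
    pr.append([proj(c,s["tcp_pos"]+[0,0,-106]),proj(c,[564.1,29.8,72]),proj(c,[*(s["tcp_pos"][:2]),72])])
im=acc/8;np.save("wrist9.npy",im)
print("tcp",np.mean(ts,0).round(1),"pred tip, almond, tcp@72",np.mean(pr,0).round(1).tolist(),s["contact_force"])
t=capture("top");np.save("top9.npy",t)
g=im.mean(2);rb=im[:,:,2]-im[:,:,0]
for r in range(184,226):print(r,' '.join(f"{g[r,k]:3.0f}/{rb[r,k]:2.0f}" for k in range(262,303,2)))
```

```text
tcp [564.   29.4 194.6] pred tip, almond, tcp@72 [[280.9, 214.2], [281.3, 207.6], [280.9, 207.7]] [ 0.8048632   0.22671599 -1.30292662]
184 106/ 0 105/ 1 104/ 2 106/ 1 106/ 0 104/ 1 104/ 1 107/ 2 105/ 2 107/ 1 186/ 2 191/ 1 185/ 1 182/ 1 183/ 1 188/ 1 191/ 0 190/ 1 192/ 1 192/ 1 190/ 1
185 107/ 0 105/ 1 105/ 1 106/ 1 105/ 0 104/ 0 104/ 2 107/ 1 104/ 1 113/ 1 179/ 1 190/ 1 185/ 2 181/ 0 184/ 2 188/ 1 191/ 1 189/ 2 193/ 2 193/ 1 190/ 1
186 106/ 0 105/ 2 104/ 1 106/ 1 106/ 0 104/ 1 105/ 2 107/ 1 104/ 1 118/ 1 165/ 1 190/ 1 185/ 1 181/ 1 183/ 1 187/ 1 191/ 1 189/ 1 193/ 2 192/ 1 190/ 2
187 106/ 1 105/ 1 105/ 1 105/ 0 105/ 0 104/ 1 105/ 1 106/ 1 104/ 1 118/ 1 165/ 2 190/ 1 185/ 2 181/ 1 183/ 2 187/ 1 190/ 0 189/ 1 192/ 2 191/ 1 190/ 1
188 106/ 1 105/ 1 105/ 0 106/ 0 105/ 2 103/ 1 104/ 2 108/ 1 104/ 1 115/ 1 175/ 1 190/ 1 184/ 1 180/ 2 182/ 2 186/ 1 190/ 0 188/ 1 192/ 2 191/ 1 189/ 2
189 106/ 2 105/ 1 105/ 1 105/ 1 105/ 2 103/ 1 104/ 2 106/ 1 104/ 0 112/ 1 178/ 1 190/ 1 184/ 2 180/ 1 182/ 1 187/ 1 189/ 1 188/ 1 192/ 2 190/ 1 189/ 2
190 106/ 2 105/ 1 104/ 1 106/ 1 105/ 1 104/ 2 104/ 1 107/ 
[... 4677 characters left out ...]
88/ 0  89/ 0  90/-0  89/-0  89/ 0  88/-0  90/-0  98/ 0 100/-0 100/-0 101/ 1 103/ 1 100/ 0 100/-0
222 104/ 1 103/ 0 102/ 0 102/ 1 103/ 1 102/ 0  90/ 0  89/ 0  89/ 0  89/-0  89/ 0  89/ 1  88/ 0  87/ 0  97/ 1 100/ 0 100/ 0 102/ 1 102/ 1 101/ 0  99/ 0
223 104/ 0 103/ 0 102/ 0 102/ 0 104/ 1 101/ 1  89/ 1  88/ 1  88/ 1  88/-0  89/ 1  89/ 0  88/ 0  87/ 0  95/ 0  99/ 1 101/ 0 101/ 0 102/-0 100/ 1 100/-0
224 104/ 0 102/ 0 102/ 0 102/ 0 103/ 0  98/ 0  89/-0  88/ 0  89/ 1  88/ 0  89/ 0  89/-0  88/ 0  87/-0  94/ 1  99/-0 100/ 0 101/ 0 101/ 0 100/ 0 100/ 0
225 103/ 0 103/ 0 102/ 0 102/ 0 102/-0  93/-0  88/ 0  88/ 0  88/ 0  88/-0  90/ 0  89/-0  89/ 0  87/-0  89/ 1 100/ 0 100/-0 101/ 1 102/ 0 100/ 1  99/ 0
```

The tip sits at pixel (281.7,214) and projects to row ~207.5 on the carrier top. The carrier hole centre is at (282.1,209) and the plate-hole edge at row 207.5. So the tip needs to go about 2 mm towards the robot to reach the almond's centre, and then down.

Request:
play_rows(rows=[{"tx": 0.002,"ty": 0,"tz": 0,"rx": 0,"ry": 0,"rz": 0,"gripper": -1},{"tx": 0.002,"ty": 0,"tz": 0.005,"rx": 0,"ry": 0,"rz": 0,"gripper": -1},{"tx": 0.002,"ty": 0,"tz": 0.01,"rx": 0,"ry": 0,"rz": 0,"gripper": -1},{"tx": 0.002,"ty": 0,"tz": 0.01,"rx": 0,"ry": 0,"rz": 0,"gripper": -1}])

```text
clock: 15.28
tcp_pos: [561.4, 30.7, 183.3]
ee_rot: [0.165, 0.986, 0.0, -0.001]
contact_force: [-0.3, 0.2, -1.4]
opening: 0.285
grasp_force: 60.1
```

```bash
cat > look.py <<'E'
from kin import *
acc=0;ts=[];F=[];pr=[]
for i in range(8):
    c=calibration("wrist");s=status.read_state();acc=acc+capture("wrist").astype(float);ts.append(s["tcp_pos"]);F.append(s["contact_force"])
    pr.append([proj(c,s["tcp_pos"]+[0,0,-106]),proj(c,[*(s["tcp_pos"][:2]),72]),proj(c,[*(s["tcp_pos"][:2]),62])])
im=acc/8
print("clk",s["clock"],"tcp",np.mean(ts,0).round(1),"F",np.mean(F,0).round(1),"tip,@72,@62",np.mean(pr,0).round(1).tolist())
g=im.mean(2)
for r in range(194,222):print(r,' '.join(f"{g[r,k]:3.0f}" for k in range(270,297,2)))
E
python3 look.py
```

```text
clk 15.625 tcp [562.   30.6 184.2] F [-0.3  0.1 -0.9] tip,@72,@62 [[280.9, 214.3], [280.9, 211.8], [280.9, 208.0]]
194 106 104 106 106 105 167 191 189 183 181 183 188 191 189
195 105 104 106 106 104 155 194 189 183 181 183 187 190 189
196 105 103 106 106 104 123 194 188 183 181 183 187 190 188
197 104 103 106 106 105 115 191 189 182 180 182 187 190 188
198 105 103 106 106 105 108 186 188 183 180 182 187 190 188
199 105 102 105 106 104 106 181 188 183 180 182 186 189 188
200 104 103 105 105 104 106 162 187 182 179 181 186 189 188
201 104 103 105 105 104 106 131 186 182 179 181 186 188 188
202 105 103 105 105 104 105 118 186 181 179 181 185 188 186
203 105 103 105 106 103 106 113 182 181 179 181 186 188 175
204 104 103 105 105 103 104 106 176 182 179 181 186 182 147
205 105 103 105 104 101 101 101 158 178 179 181 183 173 120
206 104 102 104 101  96  95  94 123 161 175 176 168 160 106
207 104 103 103  96  91  91  91  97 130 155 161 139 134 104
208 104 101 103  98  91  90  90  92 108 122 130 110 107 103
209 105 101 106 105 100  95  95  99 107 107 102 102 103 103
210 104 104 112 110 109 104 102 108 110 111 102 102 103 103
211 103 114 118 113 111 100  98 110 111 115 111 100 102 103
212 102 121 123 116 109  93  92 106 114 120 120 100 102 102
213 102 124 126 122 105  91  91  98 120 123 123  99 102 102
214 101 124 127 126  98  90  91  93 123 125 123  98 102 103
215 100 123 127 127  93  90  91  91 121 125 121  96 102 103
216  99 116 128 122  91  91  91  90 113 125 114  96 102 103
217  99 104 126 111  89  90  91  90 101 123 106  95 102 103
218 100  95 122 100  90  91  90  89  93 119  96  96 102 102
219 101  92 110  93  90  90  90  90  90 108  90  96 101 102
220 101  91  98  90  89  90  91  90  89  96  89  98 101 102
221 102  95  90  90  90  90  90  90  88  89  91  99 101 102
```

The tip is now at the almond's centre, about 3.5 mm from each hole centre. Descending.

Request:
play_rows(rows=[{"tx": 0,"ty": 0,"tz": 0.005,"rx": 0,"ry": 0,"rz": 0,"gripper": -1},{"tx": 0,"ty": 0,"tz": 0.01,"rx": 0,"ry": 0,"rz": 0,"gripper": -1},{"tx": 0,"ty": 0,"tz": 0.013,"rx": 0,"ry": 0,"rz": 0,"gripper": -1}])

```text
clock: 16.05
tcp_pos: [561.7, 30.7, 170.5]
ee_rot: [0.165, 0.986, 0.0, -0.001]
contact_force: [-0.3, 0.4, -1.6]
opening: 0.287
grasp_force: 60.1
```

Request:
play_rows(rows=[{"tx": 0,"ty": 0,"tz": 0.004,"rx": 0,"ry": 0,"rz": 0,"gripper": -1},{"tx": 0,"ty": 0,"tz": 0.009,"rx": 0,"ry": 0,"rz": 0,"gripper": -1},{"tx": 0,"ty": 0,"tz": 0.009,"rx": 0,"ry": 0,"rz": 0,"gripper": -1}])

```text
clock: 16.42
tcp_pos: [562.1, 30.6, 161.9]
ee_rot: [0.165, 0.986, 0.0, -0.0]
contact_force: [0.6, 0.0, -1.1]
opening: 0.287
grasp_force: 60.1
```

Request:
play_rows(rows=[{"tx": 0.0003,"ty": 0,"tz": 0.003,"rx": 0,"ry": 0,"rz": 0,"gripper": -1},{"tx": 0.0007,"ty": 0,"tz": 0.006,"rx": 0,"ry": 0,"rz": 0,"gripper": -1},{"tx": 0.0007,"ty": 0,"tz": 0.006,"rx": 0,"ry": 0,"rz": 0,"gripper": -1}])

```text
clock: 16.8
tcp_pos: [562.2, 30.7, 156.6]
ee_rot: [0.165, 0.986, 0.0, 0.001]
contact_force: [2.3, -0.4, 0.2]
opening: 0.291
grasp_force: 60.2
```

Request:
play_rows(rows=[{"tx": 0.0003,"ty": 0,"tz": 0.003,"rx": 0,"ry": 0,"rz": 0,"gripper": -1},{"tx": 0.0007,"ty": 0,"tz": 0.006,"rx": 0,"ry": 0,"rz": 0,"gripper": -1},{"tx": 0.0007,"ty": 0,"tz": 0.006,"rx": 0,"ry": 0,"rz": 0,"gripper": -1}])

```text
clock: 17.18
tcp_pos: [561.9, 30.8, 151.1]
ee_rot: [0.165, 0.986, 0.0, 0.001]
contact_force: [4.7, -1.7, 3.6]
opening: 0.286
grasp_force: 60.6
```

Request:
play_rows(rows=[{"tx": 0.0004,"ty": 0,"tz": 0.003,"rx": 0,"ry": 0,"rz": 0,"gripper": -1},{"tx": 0.0008,"ty": 0,"tz": 0.006,"rx": 0,"ry": 0,"rz": 0,"gripper": -1},{"tx": 0.0008,"ty": 0,"tz": 0.006,"rx": 0,"ry": 0,"rz": 0,"gripper": -1}])

```text
clock: 17.55
tcp_pos: [559.8, 31.4, 144.0]
ee_rot: [0.165, 0.986, 0.0, -0.001]
contact_force: [4.7, -1.5, 2.5]
opening: 0.288
grasp_force: 60.6
```

Request:
play_rows(rows=[{"tx": 0.0004,"ty": 0,"tz": 0.003,"rx": 0,"ry": 0,"rz": 0,"gripper": -1},{"tx": 0.0008,"ty": 0,"tz": 0.006,"rx": 0,"ry": 0,"rz": 0,"gripper": -1},{"tx": 0.0008,"ty": 0,"tz": 0.006,"rx": 0,"ry": 0,"rz": 0,"gripper": -1}])

```text
clock: 17.92
tcp_pos: [558.6, 31.8, 137.5]
ee_rot: [0.165, 0.986, 0.0, -0.001]
contact_force: [4.0, -1.2, 0.8]
opening: 0.283
grasp_force: 60.4
```

Request:
play_rows(rows=[{"tx": 0.0003,"ty": 0,"tz": 0.003,"rx": 0,"ry": 0,"rz": 0,"gripper": -1},{"tx": 0.0005,"ty": 0,"tz": 0.006,"rx": 0,"ry": 0,"rz": 0,"gripper": -1},{"tx": 0.0005,"ty": 0,"tz": 0.006,"rx": 0,"ry": 0,"rz": 0,"gripper": -1}])

```text
clock: 18.3
tcp_pos: [558.3, 31.9, 131.7]
ee_rot: [0.165, 0.986, 0.0, -0.001]
contact_force: [4.3, -0.7, -0.1]
opening: 0.286
grasp_force: 60.4
```

Request:
play_rows(rows=[{"tx": 0,"ty": 0,"tz": 0.003,"rx": 0,"ry": 0,"rz": 0,"gripper": -1},{"tx": 0,"ty": 0,"tz": 0.006,"rx": 0,"ry": 0,"rz": 0,"gripper": -1},{"tx": 0,"ty": 0,"tz": 0.006,"rx": 0,"ry": 0,"rz": 0,"gripper": -1}])

```text
clock: 18.68
tcp_pos: [558.3, 31.9, 125.7]
ee_rot: [0.165, 0.986, 0.0, -0.001]
contact_force: [4.2, -0.5, -1.2]
opening: 0.29
grasp_force: 60.2
```

Request:
play_rows(rows=[{"tx": 0,"ty": 0,"tz": 0.003,"rx": 0,"ry": 0,"rz": 0,"gripper": -1},{"tx": 0,"ty": 0,"tz": 0.006,"rx": 0,"ry": 0,"rz": 0,"gripper": -1},{"tx": 0,"ty": 0,"tz": 0.009,"rx": 0,"ry": 0,"rz": 0,"gripper": -1},{"tx": 0,"ty": 0,"tz": 0.009,"rx": 0,"ry": 0,"rz": 0,"gripper": -1}])

```text
clock: 19.18
tcp_pos: [558.4, 31.9, 116.7]
ee_rot: [0.165, 0.986, 0.0, -0.001]
contact_force: [3.1, -0.0, -1.8]
opening: 0.288
grasp_force: 60.2
```

Request:
play_rows(rows=[{"tx": 0,"ty": 0,"tz": 0.001,"rx": 0,"ry": 0,"rz": 0,"gripper": -1},{"tx": 0,"ty": 0,"tz": 0.003,"rx": 0,"ry": 0,"rz": 0,"gripper": -1},{"tx": 0,"ty": 0,"tz": 0.003,"rx": 0,"ry": 0,"rz": 0,"gripper": -1}])

```text
clock: 19.55
tcp_pos: [558.5, 31.9, 114.1]
ee_rot: [0.165, 0.986, 0.0, -0.001]
contact_force: [2.8, 0.1, -0.4]
opening: 0.288
grasp_force: 60.2
```

Request:
play_rows(rows=[{"tx": 0,"ty": 0,"tz": 0.001,"rx": 0,"ry": 0,"rz": 0,"gripper": -1},{"tx": 0,"ty": 0,"tz": 0.0015,"rx": 0,"ry": 0,"rz": 0,"gripper": -1},{"tx": 0,"ty": 0,"tz": 0.0015,"rx": 0,"ry": 0,"rz": 0,"gripper": -1}])

```text
clock: 19.92
tcp_pos: [558.6, 31.9, 113.2]
ee_rot: [0.165, 0.986, 0.0, -0.001]
contact_force: [1.1, 0.2, 4.9]
opening: 0.285
grasp_force: 60.7
```

Request:
play_rows(rows=[{"tx": 0,"ty": 0,"tz": 0.001,"rx": 0,"ry": 0,"rz": 0,"gripper": -1},{"tx": 0,"ty": 0,"tz": 0.0015,"rx": 0,"ry": 0,"rz": 0,"gripper": -1},{"tx": 0,"ty": 0,"tz": 0.0015,"rx": 0,"ry": 0,"rz": 0,"gripper": -1}])

```text
clock: 20.3
tcp_pos: [558.7, 31.9, 113.1]
ee_rot: [0.165, 0.986, 0.0, -0.001]
contact_force: [-2.9, -0.6, 12.4]
opening: 0.289
grasp_force: 61.6
```

It stops hard at TCP z = 113.1, the same height as at the block (shoulder on 72). One more firm press, then release.

Request:
play_rows(rows=[{"tx": 0,"ty": 0,"tz": 0.0015,"rx": 0,"ry": 0,"rz": 0,"gripper": -1},{"tx": 0,"ty": 0,"tz": 0.0015,"rx": 0,"ry": 0,"rz": 0,"gripper": -1}])

```text
clock: 20.55
tcp_pos: [559.6, 31.6, 113.1]
ee_rot: [0.165, 0.986, -0.0, 0.0]
contact_force: [-4.9, -0.4, 16.4]
opening: 0.288
grasp_force: 62.2
```

Request:
play_rows(rows=[{"tx": 0,"ty": 0,"tz": 0,"rx": 0,"ry": 0,"rz": 0,"gripper": 0},{"tx": 0,"ty": 0,"tz": -0.002,"rx": 0,"ry": 0,"rz": 0,"gripper": 0.7},{"tx": 0,"ty": 0,"tz": -0.002,"rx": 0,"ry": 0,"rz": 0,"gripper": 0.7},{"tx": 0,"ty": 0,"tz": -0.002,"rx": 0,"ry": 0,"rz": 0,"gripper": 0.7}])

```text
clock: 21.05
tcp_pos: [558.2, 31.8, 111.2]
ee_rot: [0.165, 0.986, 0.0, -0.001]
contact_force: [0.8, -0.8, -0.2]
opening: 0.85
grasp_force: 0.0
```

Request:
play_rows(rows=[{"tx": 0,"ty": 0,"tz": -0.03,"rx": 0,"ry": 0,"rz": 0,"gripper": 0.7},{"tx": 0,"ty": 0,"tz": -0.07,"rx": 0,"ry": 0,"rz": 0,"gripper": 0.7},{"tx": 0,"ty": 0,"tz": -0.12,"rx": 0,"ry": 0,"rz": 0,"gripper": 0.7},{"tx": 0,"ty": 0,"tz": -0.12,"rx": 0,"ry": 0,"rz": 0,"gripper": 0.7}])

```text
clock: 21.55
tcp_pos: [562.3, 31.6, 237.4]
ee_rot: [0.165, 0.986, 0.001, 0.005]
contact_force: [0.7, 0.0, 0.3]
opening: 0.852
grasp_force: 0.0
```

Run:
```python
from kin import *
c=calibration("wrist");im=capture("wrist");t=capture("scene");s=status.read_state();print(s["tcp_pos"].round(1),s["contact_force"].round(1))
for X in([558.5,32,127],[558.5,32,72]):print("pred",proj(c,X).round(1),proj(calibration("scene"),X).round(1))
g=im.mean(2)
for r in range(186,262,5):print(r,' '.join(f"{g[r,k]:3.0f}" for k in range(250,315,3)))
h=t.mean(2);print("scene")
for r in range(193,225,2):print(r,' '.join(f"{h[r,k]:3.0f}" for k in range(240,272)))
```

```text
[559.   31.7 232.2] [-0.3 -0.4 -1. ]
pred [279.4 206.6] [256.6 200.7]
pred [279.5 188.8] [257.4 217.4]
186 184 185 180 182 121  97  57  53  53  50  49  51  52  49  89 167 176 176 180 177 176 175
191 183 184 179 183 183  93  53  60  58  52  52  56  68  53  49  96 140 170 144 101  95  95
196 181 184 178 181 181  96  52  50  51  49  55  52  50  46  56  92  92  94  94  94  94  95
201 179 183 173 143 171  55  50  48  49  48  53  56  54  53  49  84  92  94  93  94  96  93
206 137 104  98  97  96  47  50  48  47  46  49  54  54  54  44  68  93  93  94  93  94  95
211  99  99  97  97  99  52  49  47  46  45  45  44  45  44  43  89  92  93  94  92  96  92
216  98  98  96  96  98  97  61  45  44  45  44  42  43  44  85  93  91  93  94  92  95  93
221  97  98  97  95  98  95  97  96  75  58  59  65  88  94  95  94  92  94  96  93  95  94
226  98  98  98  96  98  96  96  98  96  94  98  92  92  93  95  95  91  93  93  92  96  95
231  98  96  96 102 179 179 171  98  95  93  98  93  93  95  98  94  92  92  93  93  93  92
236  90 106 110 108 106 108 109 100  65  63  65  64  62  63  64  63  63  61  
[... 1892 characters left out ...]
  27 132 155 155 158 160 160 159 159 159
215 162 125  97  95 145 162 161 162 161 162 163 161 145  85  27  28  22  29  26  25  26  17  65 138 159 160 161 159 159 161 161 158
217  90  86  84  88  87  86  94  99  91  95  97  95  88  54  35  52  57  60  58  55  49  32  33  85 144 159 159 160 161 158 159 159
219  85  85  85  87  85  86  85  86  87  84  85  87  86  84  65  31  26  24  25  26  34  60  81  83 142 161 162 162 160 161 160 158
221  89  87  86  89  88  86  90  86  86  87  84  87  87  87  87  84  82  83  83  87  88  85  85  87  84  87  84  85  88  91  95 145
223  97  91  88 144 116  87  86  87  85  88  85  85  88  86  84  84  85  85  88  87  85  87  86  84  86  86  85  83  86  84  83  84
```

```bash
python3 -c "
from cell import arm
print(arm.close_job())"
```

```text
the job is handed in; nothing more can be done
None
```

I parked the pin upright in the block, then drove it down through the carrier and plate holes until it stopped hard at the same TCP height (113 mm) as on the block. I then released it, backed the robot clear and handed the job in; the hand-in returned no verdict.

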